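Pin the shaker's drive shaft

ROBOT

A 6-joint arm with a two-finger parallel gripper is mounted at the origin on a cart in front of the work surface, level with it; the furniture and walls round the work are solid. World frame = base frame: x ahead of the robot, y to its left, z up, the work surface at z = 0. Lengths are in m, angles in rad, forces in N, time in s.
With the tool pointing down it reaches from about 0.35 to 0.85 m from the base axis. Payload 8.1 kg.
Tool frame: the origin (TCP) lies between the finger pads; the fingertips stand 8 mm ahead of it and the grasp point (between the pads) lies 11 mm behind it (robot.tip_reach is the y of the fingertips in the tool frame, in m); y points along the fingers, z is the direction in which the jaws open and shut, and the axes are right-handed (so a half turn about y gives the same grasp; the last joint's range is limited). The gripper opens to 93 mm and grips with 3 to 60 N. Pads are 15 mm wide; open, the fingers measure 128 mm over their backs; the gripper's body (75 mm by 188 mm) begins 65 mm behind the grasp point.
Start: joints at [1.151, 0.13, 1.488, -0, 1.523, -0.085], TCP at [0.197, 0.567, 0.227] pointing down, gripper open.
Joint ranges: [-2.96, 2.96], [-0.89, 2.26], [0.02, 2.5], [-1.34, 4.48], [0, 2.73], [-2.66, 2.66]. Speed limits (rad/s): [2.39, 2.39, 2.79, 3.14, 3.14, 3.14].

INTERFACE

Orientations are given as a rotation vector (axis times angle).
In Python, from plant import robot gives the robot as it stands.
- The arm moves only by the tool carry_out, never from a script. Its argument "increments" is a list of rows, each an object with "linear": the shift along the tool's x, y, z in m, a list of three; "yaw": the turn about the tool's y in rad. A call has 1 to 5 rows; each row is the pose to reach, as a shift and turn from the pose measured when the call began, along the tool's axes at that moment; what a row does not reach only later rows make up. A row lasts 1/8 s, in which the tool goes at most 62.5 mm and 10.7 degrees, less where a joint would pass 70% of its speed; a pose out of reach is approached as far as the arm can. A call with a gripper value outside its range is refused whole. "gripper" is the opening, from 0 (shut) to 1 (fully open), set as the call begins (left out, the last holds). The fingers move at their own pace and stop on an object; "newtons" is the grip in N (left out, the last holds). Time passes only in rows, so rows that repeat a pose let the fingers close. It gives the time, the measured TCP pose, the force and the opening at its end, in the units of the state.
- robot.read_state(): the state, without advancing time (a new reading comes with each control period).
- robot.read_camera(name): name is "scene" or "side" or "wrist"; returns the picture (400x640x3 uint8, blue, green, red); there is no depth.
- robot.camera_params(name): a dict with "fov_y" (degrees; the focal length in pixels is half the picture's height over the tangent of half this angle, whatever the lens; pixels are square), "cx", "cy" (the principal point, pixels), "k1" (the pictures are not rectified: a ray, as slopes to the right and down, at radius r is drawn at 1 + k1 r^2 times it, then the intrinsics apply), "R" (3x3) and "t" (3): a world point X has camera coordinates R X + t. Camera axes: x right, y down, z forward; pixel columns grow to the right and rows downward; lengths in m; the calibration is good to about 2 mm. A picture is of the moment at which its call begins: read the wrist's pose just before it. camera_params takes no time and is no camera call; for the wrist camera it gives the pose at the moment of the call.
- robot.close_job(): hands the job in, once; it reports no verdict.
The state is a dict: "t": time; "q": joint angles; "dq": joint speeds; "joint_torque": joint torques, N m; "tool_pos": TCP position; "orientation": TCP orientation; "force": force on the tool from outside, world axes, zero at the start; "wrist_torque": the same for the moment, N m; "opening": finger opening in m.
Only numpy, scipy, OpenCV 4.12 (cv2) and the standard library are available. Lean on these libraries where they do the work, as an engineer would, in place of code of your own. Each camera call takes 0.05 s, during which the arm holds its last target.

TASK

The connecting rod of the shaker is kept on its square drive shaft by a hitch pin: take the pin from its wooden stand, push it through the slanting cross hole near the shaft's free end until its collar sits flat on the shaft, with the open loop reaching out past the shaft's free end. Then let go of the pin and swing its sprung loop over the shaft end until it snaps shut under the shaft against the pin. Leave the flask standing on the carriage, and leave the crucible and the stopwatch where they are.

Things in the scene. Friction and masses are not known exactly. Their poses are not given: they have to be found in the camera images.
- hole (a point): Point on the middle line of the square shaft's upper flat. z: the flat's outward normal = axis of the cross hole, 35 deg from vertical, leaning to the robot (the pin goes in along -z); x: along the shaft to its free end. The hole (9.5 mm round, through the 20 mm bar) is at y = 0, but the shaft is set in or out: its centre is anywhere from x = -5 to +5 mm, to be found by touch or sight.
- shaker: Shaker, fixed: dark base plate, grey motor housing 125 mm high, carriage. Origin on the bench under hole's shaft. Its level steel drive shaft, a 20 x 20 mm bar with axis 105 mm up, points to this body's -y and does not move; its free end is 13 mm past the cross hole's centre. In hole's x: washer and rod eye (38 mm across) at -23 to -34 mm, bearing boss and housing from -46 mm.
- pin_grip (a point): On the axis of the steel hitch pin, in its square grip, 30 mm above the underside of its collar. z along the pin away from its tip, x to the side where the open loop stands out. Grip: 14 x 14 mm bar, sides parallel to x and y, from z = -26 to +12 mm here. The tip is at z = -66 mm here. Seated, the pin's collar lies on the shaft's flat.
- pin: The hitch pin, about 90 g. Origin at the centre of its collar's underside, axes as pin_grip. Collar 17 mm across, 4 mm thick. Shank below it 8 mm round, 36 mm long, its last 5 mm tapering to 4 mm. It starts upright in a hole of the stand, the collar on the stand's top.
- stand: Fixed wooden block, 46 mm square and high, on a 66 mm square foot, with a hole in which the pin stands. Origin at the centre of its underside.
- loop_bar (a point): Middle of the cross bar of the pin's loop of 4 mm wire, 32 mm wide (24 inside). The loop turns about the pin's y, 7 mm above the collar's underside; the bar is 34 mm from that axis. Open it stands out along the pin's x; shut, the bar is under the shaft, against the pin near its tip.
- loop (a joint): Angle of the loop, rad: 0 open (square to the pin, as it starts), 1.38 shut (along the shank). An over-centre spring holds it at either end: it resists with about 0.05 N m (1.5 N at the bar) at first, falling to nothing at 0.69, then snaps shut by itself. Pushing the bar along the pin's -z by 22 to 28 mm is enough.
- flask: Conical glass flask, 58 mm wide, 105 mm high, on the shaker's carriage about 115 mm beyond the shaft. Origin at the centre of its underside, z up. Leave standing.
- crucible: White porcelain crucible, 44 mm wide, 32 mm high, on the bench. Origin at the centre of its underside. Leave alone.
- stopwatch: Dark stopwatch lying flat, 73 x 62 x 18 mm. Origin at the centre of its underside. Leave alone.

How it is judged:
On the way:
1. the pin is seated in the cross hole with its loop still open over the shaft's free end (z of pin_grip in the frame of hole between 0.026 and 0.0335 m and x of pin_grip in the frame of hole between -0.0095 and 0.0095 m and y of pin_grip in the frame of hole between -0.0065 and 0.0065 m and angle between the z axis of pin_grip and the z axis of hole, either way round below 0.14 rad and value of joint loop below 0.5 rad and x of loop_bar in the frame of hole between 0.018 and 0.06 m), for 0.2 s.
At the end, for the whole second after the job is handed in: The pin stands in the cross hole along the hole's axis (within 8 degrees) with its collar on the shaft's flat (within 3.5 mm), its loop is shut (joint above 1.25 rad) with the bar under the shaft, the pin is at rest, and the flask stands upright (z of pin_grip in the frame of hole between 0.026 and 0.0335 m and x of pin_grip in the frame of hole between -0.0095 and 0.0095 m and y of pin_grip in the frame of hole between -0.0065 and 0.0065 m and angle between the z axis of pin_grip and the z axis of hole, either way round below 0.14 rad and value of joint loop above 1.25 rad and x of loop_bar in the frame of hole between -0.004 and 0.02 m and z of loop_bar in the frame of hole between -0.034 and -0.0215 m and y of loop_bar in the frame of hole between -0.016 and 0.016 m and linear speed of pin below 0.02 m/s and angle between flask's own z axis and vertical below 0.1 rad); the robot touches nothing.
It fails at once if the flask is tipped or shifted by more than 20 mm (angle between flask's own z axis and vertical above 0.35 rad or distance of flask from where it was at the start of the episode above 0.02 m).
It fails at once if the crucible or the stopwatch is moved by more than 30 mm (distance of any of crucible, stopwatch from where it was at the start of the episode above 0.03 m).
It also fails if it takes over 58 s, if anything falls off the work surface, if the arm or the gripper's body presses on something with over 40 N, if the wrist force passes 120 N, or if a joint passes its speed limit or range.

## Working session

There is one attempt and no reset: what is moved stays moved. The work goes in short steps, Python scripts to look and compute and a tool call to move; the robot and the scene stay as the last step left them, time stands still between calls to the robot, and variables do not carry over. Pictures are saved under pics/ and viewed, and the job is handed in when it is done.

Besides the shell and the picture viewer there is one more tool, called after ">>>" by a JSON object that holds its "fn" and its "kwargs", one argument or row to a line. carry_out: Moves the arm, as the interface text tells. Its arguments: {"type":"object","properties":{"increments":{"type":"array","items":{"type":"object","properties":{"linear":{"type":"array","items":{"type":"number"}},"yaw":{"type":"number"}}}},"gripper":{"type":"number"},"newtons":{"type":"number"}},"required":["increments"]}

```bash
ls; mkdir -p pics; python3 - <<'E'
from plant import robot
import cv2
s=robot.read_state()
print({k:(v if not hasattr(v,'round') else v) for k,v in s.items()})
for n in ['scene','side','wrist']:
    p=robot.camera_params(n); print(n,p)
    cv2.imwrite(f'pics/{n}0.png',robot.read_camera(n))
print(robot.tip_reach)
E
```

```text
pics
{'t': 0.0, 'q': array([ 1.15059066e+00,  1.31167987e-01,  1.48928332e+00, -3.30290236e-05,
        1.52302943e+00, -8.53997464e-02]), 'dq': array([ 0.00147954,  0.00184485,  0.00045286,  0.00137826, -0.00015433,
       -0.00106853]), 'joint_torque': array([ 2.56271014e-03, -5.59854412e+01, -4.91759169e+01,  7.69004412e-02,
        3.57978127e-02, -2.66049492e-04]), 'tool_pos': array([0.19690756, 0.56616352, 0.22558117]), 'orientation': array([-1.55662143,  0.26314603, -0.26245158]), 'force': array([-0.22193439,  0.75991255,  0.46261168]), 'wrist_torque': array([-0.08344914,  0.00449269,  0.0256133 ]), 'opening': 0.09325750939513057}
scene {'fov_y': 48.50118703082885, 'cx': 325.1593579303189, 'cy': 197.97562442068616, 'k1': -0.04540155703990138, 'R': array([[ 0.58934876, -0.80771271,  0.0163772 ],
       [-0.60446836, -0.45431942, -0.65437899],
       [ 0.53599071,  0.37575795, -0.75598937]]), 't': array([-0.34852644,  0.38802441,  0.91662144])}
side {'fov_y': 56.484039328587336, 'cx': 321.84814612934395, 'cy': 197.2169060737098, 'k1': -0.0846797300909835, 'R': array([[ 0.99857331,  0.05306919,  0.00591701],
       [ 0.03594278, -0.5860626 , -0.80946819],
       [-0.03949008,  0.808526  , -0.58713392]]), 't': array([-0.54150996,  0.05095069,  1.04912275])}
wrist {'fov_y': 70.07182829654056, 'cx': 320.9479743199969, 'cy': 202.24213472355734, 'k1': -0.04829343089684048, 'R': array([[ 0.32821106,  0.9446033 , -0.00144854],
       [ 0.90351032, -0.3134848 ,  0.2922266 ],
       [ 0.27558412, -0.09722078, -0.95634801]]), 't': array([-0.59857879, -0.03633668,  0.39226369])}
0.008
```

View pics/scene0.png

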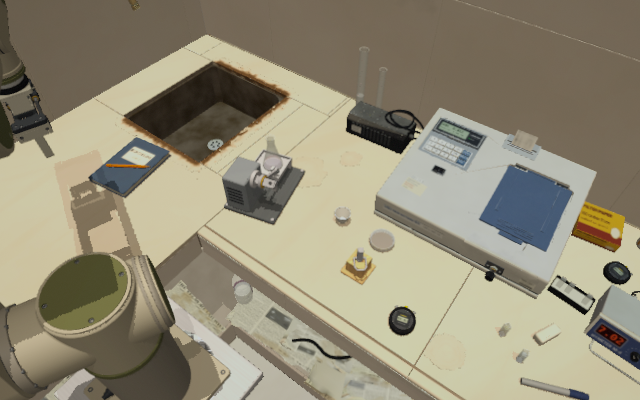

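View pics/side0.png

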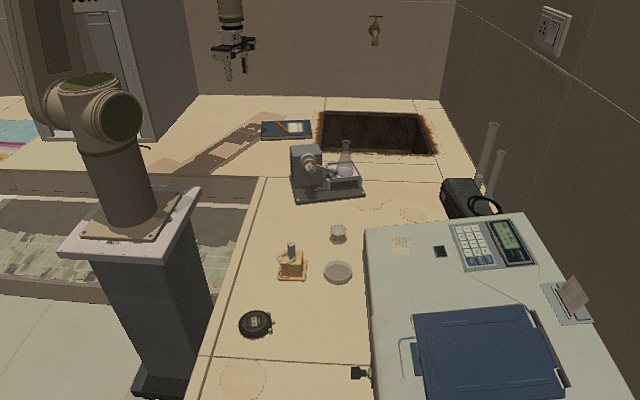

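View pics/wrist0.png

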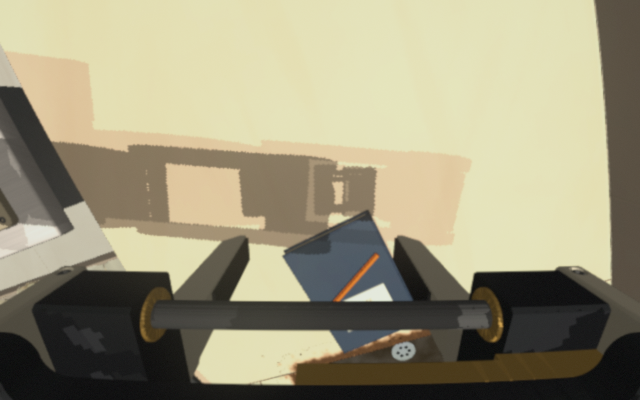

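```bash
cat > h.py <<'E'
import numpy as np, cv2
from scipy.spatial.transform import Rotation as Rn
from plant import robot
def K(p):
    f=200/np.tan(np.radians(p['fov_y']/2)); return f
def proj(p,X):
    c=(np.asarray(p['R'])@np.atleast_2d(X).T).T+p['t']; s=c[:,:2]/c[:,2:]
    r2=(s**2).sum(1,keepdims=True); s=s*(1+p['k1']*r2)
    return s*K(p)+[p['cx'],p['cy']]
def ray(p,uv):
    d=(np.array(uv,float)-[p['cx'],p['cy']])/K(p); s=d.copy()
    for _ in range(20): s=d/(1+p['k1']*(s@s))
    R=np.asarray(p['R']); v=R.T@np.r_[s,1]; return -R.T@p['t'], v/np.linalg.norm(v)
def onplane(p,uv,z):
    o,d=ray(p,uv); return o+d*(z-o[2])/d[2]
def tri(obs):
    A=np.zeros((3,3));b=np.zeros(3)
    for p,uv in obs:
        o,d=ray(p,uv);M=np.eye(3)-np.outer(d,d);A+=M;b+=M@o
    X=np.linalg.solve(A,b); return X,[np.round(proj(p,X)[0]-uv,1) for p,uv in obs]
def crop(img,x0,y0,w,h,s,name):
    cv2.imwrite('pics/'+name,cv2.resize(img[y0:y0+h,x0:x0+w],None,fx=s,fy=s,interpolation=cv2.INTER_CUBIC))
E
python3 - <<'E'
from h import *
s=robot.read_state()
R=Rn.from_rotvec(s['orientation']).as_matrix();print(R.round(4), dir(robot))
a=cv2.imread('pics/scene0.png');b=cv2.imread('pics/side0.png')
crop(a,205,120,115,110,7,'s_sh.png'); crop(a,320,195,110,90,7,'s_st.png')
crop(b,275,130,110,80,7,'d_sh.png'); crop(b,260,215,110,80,7,'d_st.png')
E
```

```text
[[ 9.445e-01 -6.000e-04  3.286e-01]
 [-3.286e-01 -1.300e-03  9.445e-01]
 [-1.000e-04 -1.000e+00 -1.400e-03]] ['IKError', '__class__', '__delattr__', '__dict__', '__dir__', '__doc__', '__eq__', '__format__', '__ge__', '__getattribute__', '__getstate__', '__gt__', '__hash__', '__init__', '__init_subclass__', '__le__', '__lt__', '__module__', '__ne__', '__new__', '__reduce__', '__reduce_ex__', '__repr__', '__setattr__', '__sizeof__', '__str__', '__subclasshook__', '__weakref__', 'camera_params', 'close_job', 'read_camera', 'read_state', 'tip_reach']
```

View pics/s_sh.png

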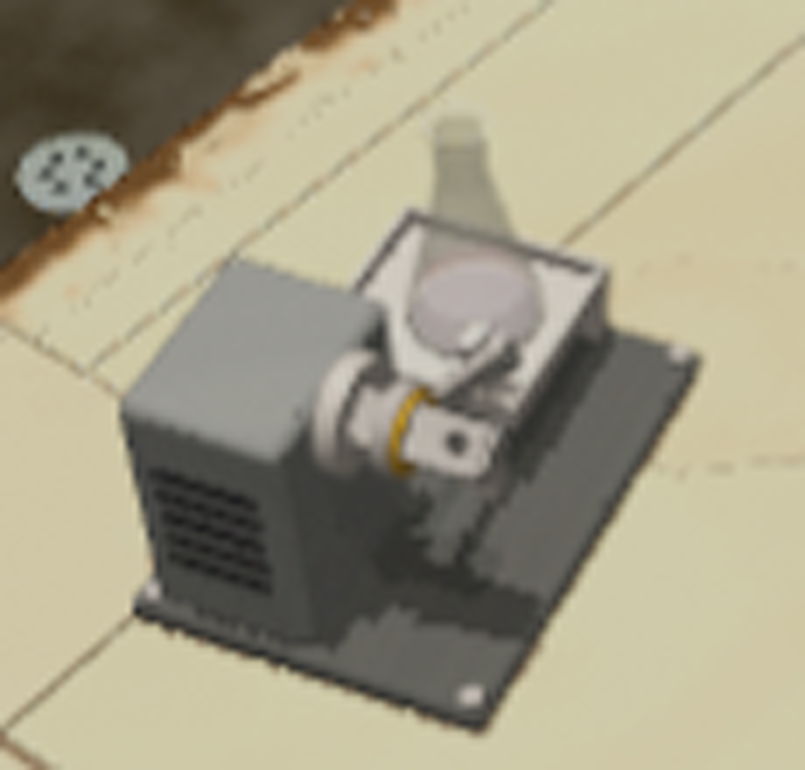

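View pics/s_st.png

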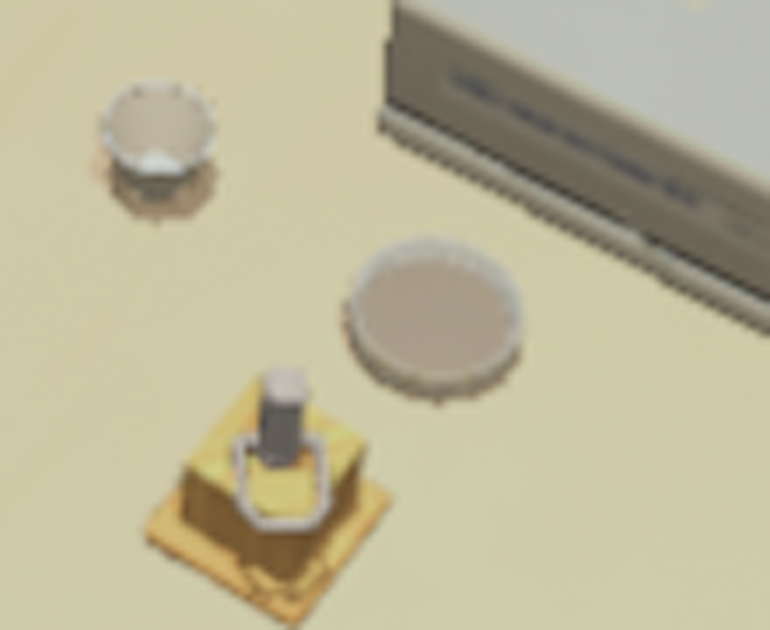

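View pics/d_sh.png

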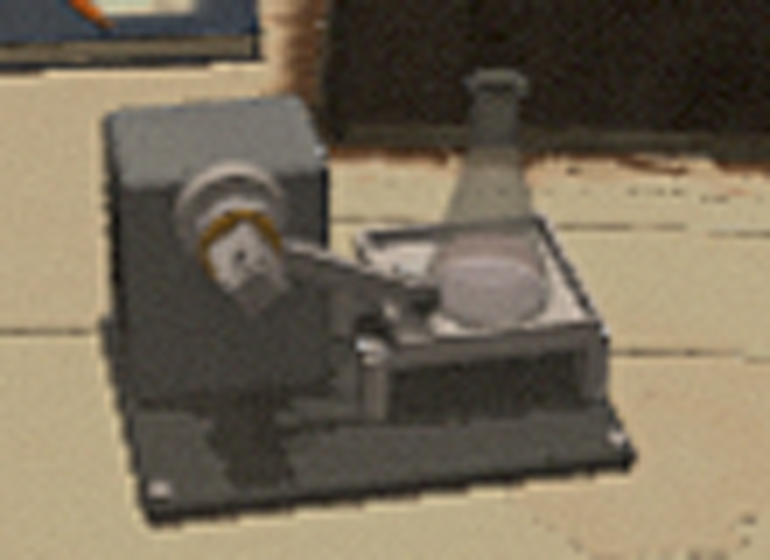

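View pics/d_st.png

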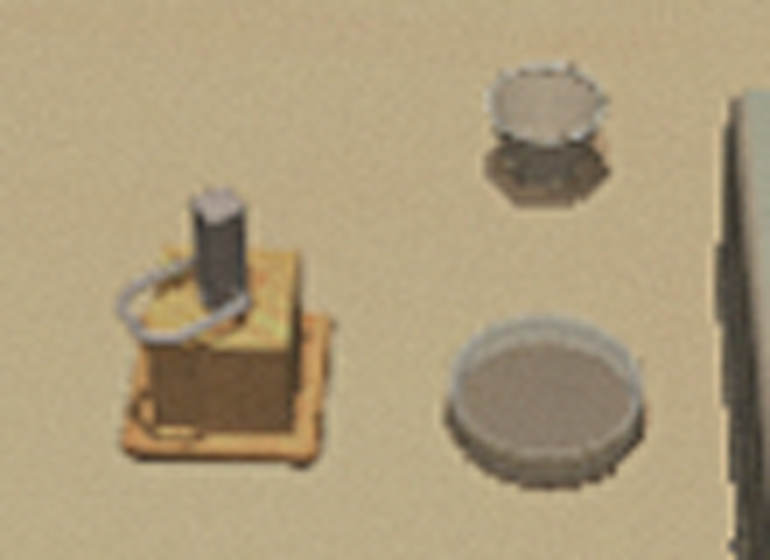

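```bash
python3 - <<'E'
from h import *
S=robot.camera_params('scene');D=robot.camera_params('side')
s=lambda x,y:(S,(205+x/7,120+y/7)); s2=lambda x,y:(S,(320+x/7,195+y/7))
d=lambda x,y:(D,(275+x/7,130+y/7)); d2=lambda x,y:(D,(260+x/7,215+y/7))
def T(n,*o):
    X,e=tri(o);print(n,X.round(4),e)
T('hole',s(458,440),d(243,258))
print('housing top S',[onplane(*s(*a),.125).round(4)[:2] for a in [(125,408),(278,460),(385,305),(232,260)]])
print('housing top D',[onplane(*d(*a),.125).round(4)[:2] for a in [(112,190),(325,170),(300,95),(108,118)]])
print('plate S',[onplane(*s(*a),.008).round(4)[:2] for a in [(140,608),(485,730),(700,360)]])
print('plate D',[onplane(*d(*a),.008).round(4)[:2] for a in [(150,520),(632,460)]])
T('pintop',s2(285,380),d2(220,205))
T('loopend',s2(283,522),d2(125,310))
print('standtop S',[onplane(*s2(*a),.046).round(4)[:2] for a in [(255,380),(185,465),(365,440)]])
print('standtop D',[onplane(*d2(*a),.046).round(4)[:2] for a in [(298,250),(298,348),(152,345)]])
print('foot S',[onplane(*s2(*a),.008).round(4)[:2] for a in [(145,530),(298,622),(390,498)]])
T('crucible',s2(158,125),d2(548,105))
T('flasktop',s(458,125),d(495,85))
E
```

```text
hole [0.5015 0.1113 0.1113] [array([0. , 0.2]), array([ 0.1, -0.1])]
housing top S [array([0.432 , 0.2101]), array([0.4466, 0.1479]), array([0.5291, 0.1698]), array([0.5122, 0.2327])]
housing top D [array([0.4453, 0.1384]), array([0.5318, 0.1605]), array([0.5173, 0.2263]), array([0.436 , 0.2001])]
plate S [array([0.4261, 0.2217]), array([0.4615, 0.0737]), array([0.6665, 0.129 ])]
plate D [array([0.4645, 0.0693]), array([0.6665, 0.1245])]
pintop [ 0.4836 -0.1806  0.0857] [array([0.1, 0.4]), array([ 0.3, -0.3])]
loopend [ 0.4537 -0.2019  0.0569] [array([0. , 0.1]), array([ 0. , -0.1])]
standtop S [array([ 0.5028, -0.159 ]), array([ 0.4589, -0.1591]), array([ 0.5047, -0.2035])]
standtop D [array([ 0.5052, -0.16  ]), array([ 0.5094, -0.2048]), array([ 0.4623, -0.2064])]
foot S [array([ 0.4495, -0.1509]), array([ 0.4508, -0.2144]), array([ 0.5125, -0.2134])]
crucible [ 0.5884 -0.0594  0.0284] [array([0. , 0.4]), array([ 0.2, -0.3])]
flasktop [0.6018 0.1938 0.1502] [array([-0. ,  0.2]), array([ 0.1, -0.1])]
```

>>> {"fn": "carry_out", "kwargs": {
  "increments": [
    {"linear":[0.038,0,-0.045],"yaw":0},
    {"linear":[0.076,0,-0.09],"yaw":0},
    {"linear":[0.114,0,-0.136],"yaw":0},
    {"linear":[0.153,0,-0.182],"yaw":0},
    {"linear":[0.192,0,-0.228],"yaw":0}
  ],
  "gripper": 1,
  "newtons": 15
}}

```text
t: 0.78
tool_pos: [0.3036, 0.2861, 0.2259]
orientation: [-1.556, 0.262, -0.262]
force: [0.7, 0.7, -0.5]
opening: 0.0931
```

```bash
cat >> h.py <<'E'
def st():
    s=robot.read_state(); R=Rn.from_rotvec(s['orientation']).as_matrix()
    th=np.degrees(np.arctan2(R[1,2],R[0,2]))
    print('t',round(s['t'],2),'pos',s['tool_pos'].round(4),'th',th.round(2),'ydir',R[:,1].round(4),'F',s['force'].round(1),'op',round(s['opening'],4),'q',s['q'].round(2))
    return s,R,th
def go(target,th=None):
    s,R,t0=st()
    d=R.T@(np.array(target)-s['tool_pos'])
    y=0 if th is None else -np.radians((th-t0+180)%360-180)
    print('delta tool',d.round(4),'yaw',round(y,4),'rows',round(np.linalg.norm(d)/.0625,1))
E
python3 - <<'E'
from h import *
go([.4836,-.1806,.2],35.4)
E
```

```text
t 0.78 pos [0.3036 0.2861 0.2259] th 70.85 ydir [-3.0e-04 -1.4e-03 -1.0e+00] F [ 0.7  0.7 -0.5] op 0.0931 q [ 0.63 -0.38  1.96 -0.    1.57 -0.6 ]
delta tool [ 0.3232  0.0265 -0.3818] yaw 0.6187 rows 8.0
```

>>> {"fn": "carry_out", "kwargs": {
  "increments": [
    {"linear":[0.04,0,-0.047],"yaw":0.13},
    {"linear":[0.08,0,-0.094],"yaw":0.26},
    {"linear":[0.12,0,-0.141],"yaw":0.39},
    {"linear":[0.16,0,-0.188],"yaw":0.52},
    {"linear":[0.2,0,-0.235],"yaw":0.62}
  ]
}}

```text
t: 1.4
tool_pos: [0.4157, -0.0035, 0.2264]
orientation: [-1.439, 0.747, -0.748]
force: [2.0, 0.2, -0.1]
opening: 0.0931
```

```bash

python3 - <<'E'
from h import *
go([.4836,-.1806,.2],35.4)
s,R,t=st()
p=robot.camera_params('wrist'); c=-p['R'].T@p['t']
print('cam in tool',R.T@(c-s['tool_pos']),(p['R']@R).round(3))
E
```

```text
t 1.4 pos [ 0.4157 -0.0035  0.2264] th 35.1 ydir [ 5.0e-04 -1.2e-03 -1.0e+00] F [ 2.   0.2 -0.1] op 0.0931 q [-0.13 -0.39  1.97 -0.    1.57 -0.74]
delta tool [ 0.1839  0.0266 -0.0462] yaw -0.0053 rows 3.1
t 1.4 pos [ 0.4157 -0.0035  0.2264] th 35.1 ydir [ 5.0e-04 -1.2e-03 -1.0e+00] F [ 2.   0.2 -0.1] op 0.0931 q [-0.13 -0.39  1.97 -0.    1.57 -0.74]
cam in tool [-0.0799499  -0.15918178  0.00031298] [[-0.    -0.001  1.   ]
 [ 0.956 -0.292  0.   ]
 [ 0.292  0.956  0.001]]
```

>>> {"fn": "carry_out", "kwargs": {
  "increments": [
    {"linear":[0.06,0.005,-0.015],"yaw":0},
    {"linear":[0.12,0.01,-0.03],"yaw":0},
    {"linear":[0.184,0.026,-0.046],"yaw":0},
    {"linear":[0.184,0.026,-0.046],"yaw":0}
  ]
}}

```text
t: 1.9
tool_pos: [0.4832, -0.1836, 0.1982]
orientation: [-1.439, 0.753, -0.748]
force: [-0.3, -0.3, 0.8]
opening: 0.0933
```

```bash

python3 - <<'E'
from h import *
st()
p=robot.camera_params('wrist'); im=robot.read_camera('wrist'); cv2.imwrite('pics/w1.png',im)
np.savez('w1.npz',**p)
E
```

```text
t 1.9 pos [ 0.4832 -0.1836  0.1982] th 34.87 ydir [-3.e-03 -2.e-04 -1.e+00] F [-0.3 -0.3  0.8] op 0.0933 q [-0.46 -0.08  1.75 -0.    1.47 -1.07]
```

View pics/w1.png

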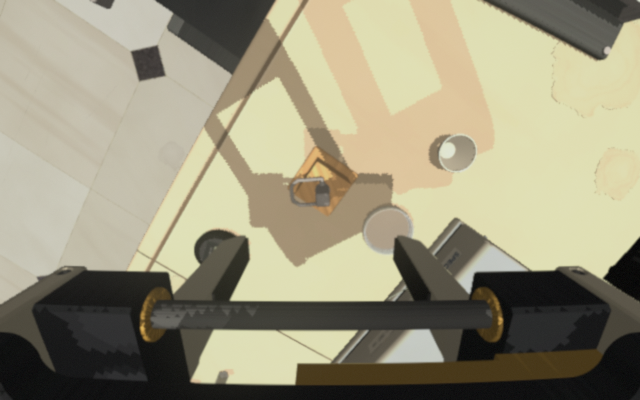

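```bash

python3 - <<'E'
from h import *
a=cv2.imread('pics/w1.png');crop(a,280,140,80,80,10,'w1z.png')
E
```

```text
(no output)
```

View pics/w1z.png

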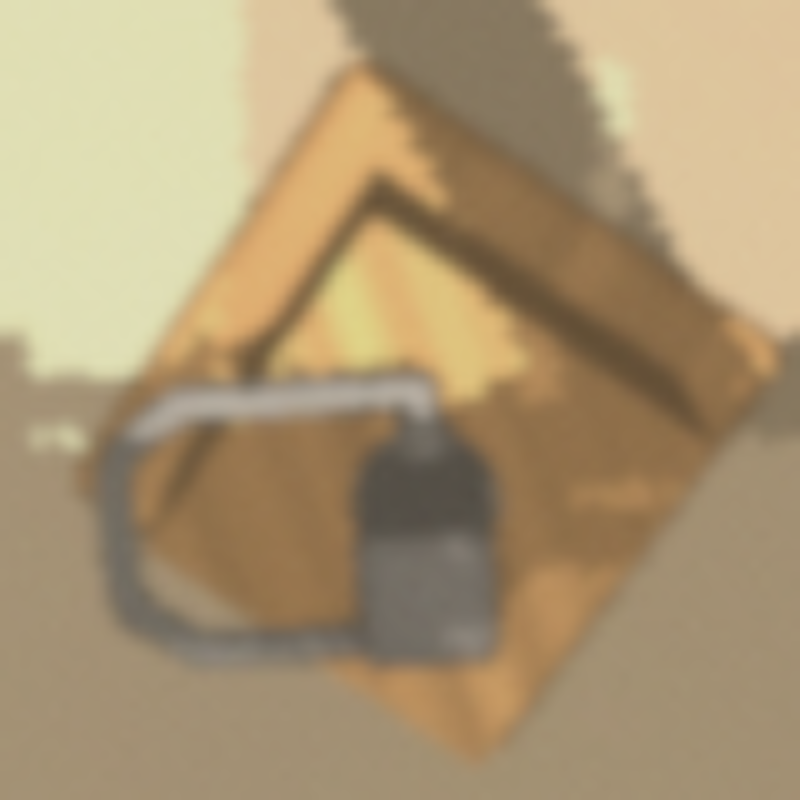

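```bash

python3 - <<'E'
from h import *
p=dict(np.load('w1.npz'))
f=lambda x,y,z:onplane(p,(280+(x-.5)/10,140+(y-.5)/10),z)
c=f(428,597,.088);print('top',c)
b=f(118,525,.053);print('bar',b, np.degrees(np.arctan2(*(b-c)[[1,0]])),np.linalg.norm((b-c)[:2]))
for u,v in [((400,385),(180,405)),((340,638),(200,648))]:
    d=f(*v,.053)-f(*u,.053);print(np.degrees(np.arctan2(d[1],d[0])))
d=f(365,662,.088)-f(490,662,.088);print(np.degrees(np.arctan2(d[1],d[0])))
print('stand', [f(*q,.046)[:2].round(4) for q in [(375,200),(710,440),(150,540)]])
go([*c[:2],.069],35.)
E
```

```text
top [ 0.48454608 -0.18199972  0.088     ]
bar [ 0.45771531 -0.20316559  0.053     ] -141.73131647591507 0.03417432330974553
-139.8023496071907
-140.7934902726534
-145.06726288053292
stand [array([ 0.4611, -0.1583]), array([ 0.5071, -0.1589]), array([ 0.4621, -0.2045])]
t 1.95 pos [ 0.4833 -0.1824  0.1988] th 34.93 ydir [-0.0024 -0.     -1.    ] F [-0.7  0.5 -0.5] op 0.0931 q [-0.46 -0.08  1.75 -0.    1.47 -1.07]
delta tool [0.0006 0.1298 0.0015] yaw -0.0013 rows 2.1
```

>>> {"fn": "carry_out", "kwargs": {
  "increments": [
    {"linear":[0.0,0.03,0.001],"yaw":-0.058},
    {"linear":[0.0,0.07,0.001],"yaw":-0.058},
    {"linear":[0.0,0.1,0.001],"yaw":-0.058},
    {"linear":[0.0006,0.129,0.001],"yaw":-0.058},
    {"linear":[0.0006,0.129,0.001],"yaw":-0.058}
  ]
}}

```text
t: 2.58
tool_pos: [0.4822, -0.1802, 0.068]
orientation: [-1.455, 0.71, -0.699]
force: [-0.5, 0.3, -0.8]
opening: 0.0928
```

```bash

python3 - <<'E'
from h import *
go([.4845,-.182,.069],38.3)
im=robot.read_camera('wrist'); crop(im,180,130,280,200,2.8,'w2.png')
E
```

```text
t 2.58 pos [ 0.4822 -0.1802  0.068 ] th 38.32 ydir [-0.0065  0.0022 -1.    ] F [-0.5  0.3 -0.8] op 0.0928 q [-0.46  0.05  1.88 -0.    1.22 -1.13]
delta tool [ 0.0028 -0.0011  0.0007] yaw 0.0003 rows 0.0
```

View pics/w2.png

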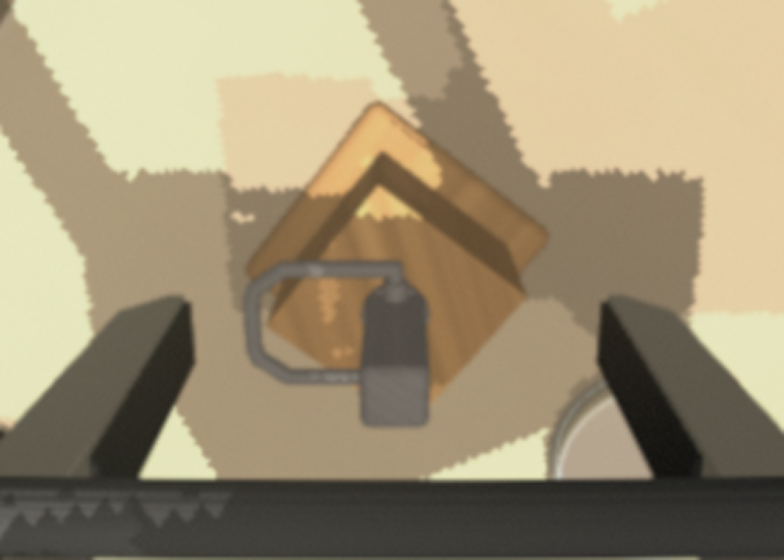

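>>> {"fn": "carry_out", "kwargs": {
  "increments": [
    {"linear":[0.0028,-0.001,0.0007],"yaw":0},
    {"linear":[0.0028,-0.001,0.0007],"yaw":0},
    {"linear":[0.0028,-0.001,0.0007],"yaw":0},
    {"linear":[0.0028,-0.001,0.0007],"yaw":0},
    {"linear":[0.0028,-0.001,0.0007],"yaw":0}
  ],
  "gripper": 0,
  "newtons": 12
}}

```text
t: 3.25
tool_pos: [0.4858, -0.1828, 0.0708]
orientation: [-1.454, 0.707, -0.701]
force: [0.2, 0.7, 0.4]
opening: 0.0472
```

```bash

python3 - <<'E'
from h import *
go([.4845,-.182,.069],38.3)
E
```

```text
t 3.25 pos [ 0.4858 -0.1828  0.0708] th 38.31 ydir [-3.8e-03  9.0e-04 -1.0e+00] F [0.2 0.7 0.4] op 0.0472 q [-0.46  0.05  1.87 -0.    1.23 -1.13]
delta tool [-0.0014  0.0018 -0.0005] yaw 0.0001 rows 0.0
```

>>> {"fn": "carry_out", "kwargs": {
  "increments": [
    {"linear":[-0.001,0.001,-0.0005],"yaw":0},
    {"linear":[-0.001,0.001,-0.0005],"yaw":0},
    {"linear":[-0.001,0.001,-0.0005],"yaw":0},
    {"linear":[-0.001,0.001,-0.0005],"yaw":0},
    {"linear":[-0.001,0.001,-0.0005],"yaw":0}
  ]
}}

```text
t: 3.88
tool_pos: [0.4847, -0.1823, 0.0698]
orientation: [-1.455, 0.707, -0.701]
force: [-0.4, -0.6, 0.3]
opening: 0.014
```

```bash

python3 - <<'E'
from h import *
go([.4845,-.182,.069],38.3)
im=robot.read_camera('wrist'); crop(im,180,130,280,200,2.8,'w3.png')
E
```

```text
t 3.88 pos [ 0.4847 -0.1823  0.0698] th 38.31 ydir [-4.e-03  9.e-04 -1.e+00] F [-0.4 -0.6  0.3] op 0.014 q [-0.46  0.05  1.87 -0.    1.22 -1.13]
delta tool [-0.0004  0.0008  0.0001] yaw 0.0001 rows 0.0
```

View pics/w3.png

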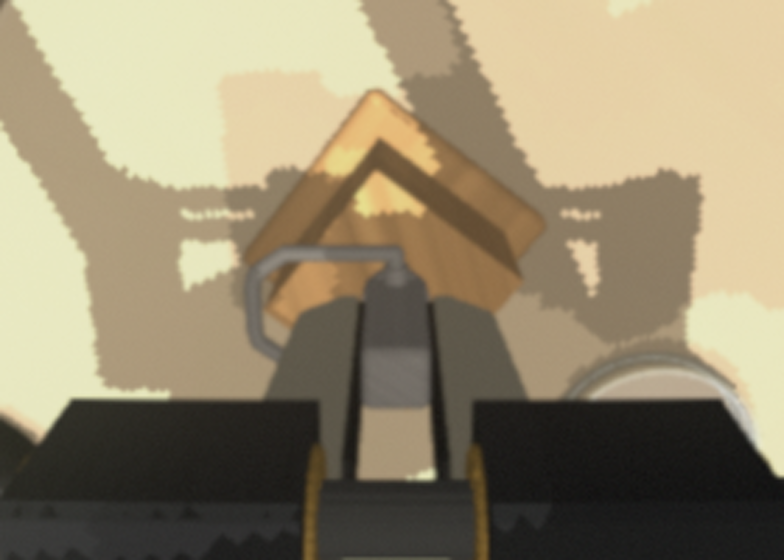

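>>> {"fn": "carry_out", "kwargs": {
  "increments": [
    {"linear":[0,-0.01,0],"yaw":0},
    {"linear":[0,-0.02,0],"yaw":0},
    {"linear":[0,-0.03,0],"yaw":0},
    {"linear":[0,-0.03,0],"yaw":0}
  ]
}}

```text
t: 4.42
tool_pos: [0.4858, -0.1828, 0.1013]
orientation: [-1.455, 0.705, -0.703]
force: [0.9, 0.5, -1.1]
opening: 0.0139
```

```bash

python3 - <<'E'
from h import *
go([.4845,-.182,.1],38.3)
im=robot.read_camera('wrist'); crop(im,180,130,280,200,2.8,'w4.png')
im=robot.read_camera('side'); crop(im,240,200,110,90,7,'d4.png')
E
```

```text
t 4.42 pos [ 0.4858 -0.1828  0.1013] th 38.31 ydir [-1.6e-03 -3.0e-04 -1.0e+00] F [ 0.9  0.5 -1.1] op 0.0139 q [-0.46  0.01  1.85 -0.    1.28 -1.13]
delta tool [-0.0014  0.0013 -0.0005] yaw 0.0001 rows 0.0
```

View pics/w4.png

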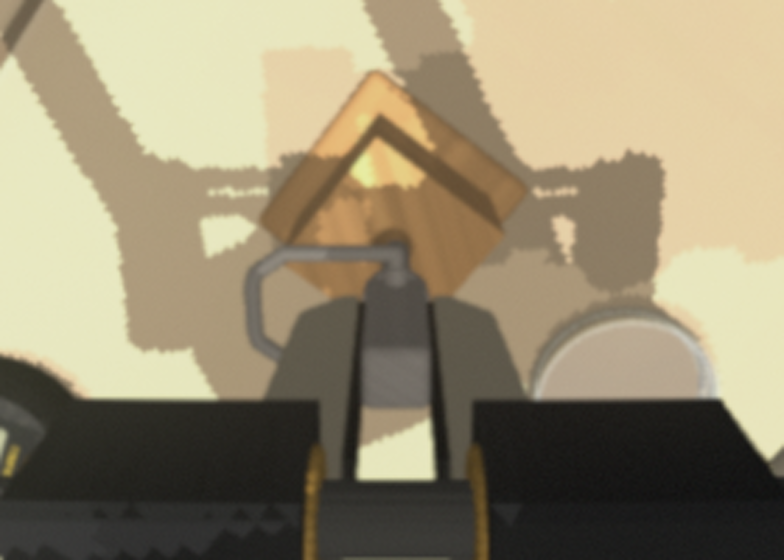

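View pics/d4.png

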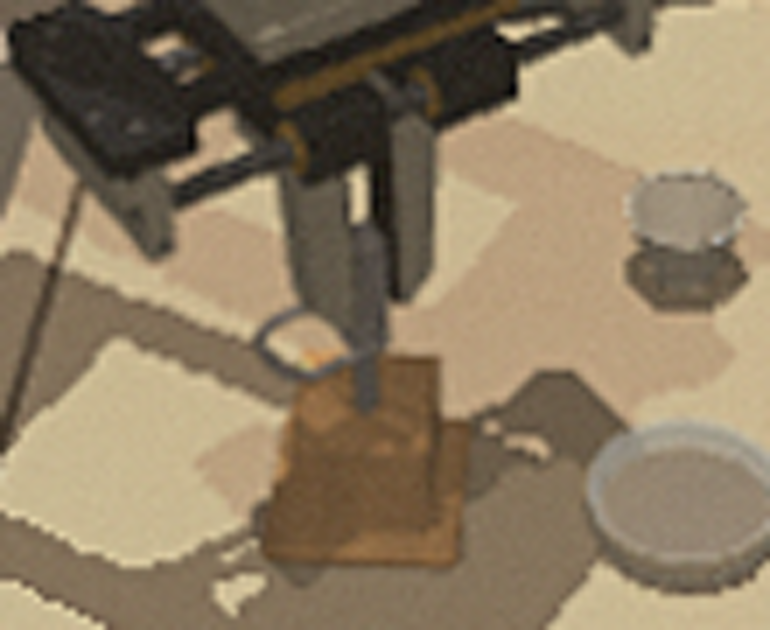

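>>> {"fn": "carry_out", "kwargs": {
  "increments": [
    {"linear":[-0.009,0.003,0],"yaw":0},
    {"linear":[-0.017,0.004,0],"yaw":0},
    {"linear":[-0.025,0.0065,0],"yaw":0},
    {"linear":[-0.032,0.009,0],"yaw":0},
    {"linear":[-0.032,0.009,0],"yaw":0}
  ]
}}

```text
t: 5.15
tool_pos: [0.4643, -0.1564, 0.0905]
orientation: [-1.454, 0.708, -0.7]
force: [0.6, 0.0, -0.8]
opening: 0.0137
```

```bash

python3 - <<'E'
from h import *
st()
im=robot.read_camera('wrist'); crop(im,180,130,280,200,2.8,'w5.png')
im=robot.read_camera('side'); crop(im,240,200,110,90,7,'d5.png')
E
```

```text
t 5.15 pos [ 0.4643 -0.1564  0.0905] th 38.33 ydir [-0.0045  0.0015 -1.    ] F [ 0.6  0.  -0.8] op 0.0137 q [-0.43 -0.05  1.93 -0.    1.27 -1.1 ]
```

View pics/w5.png

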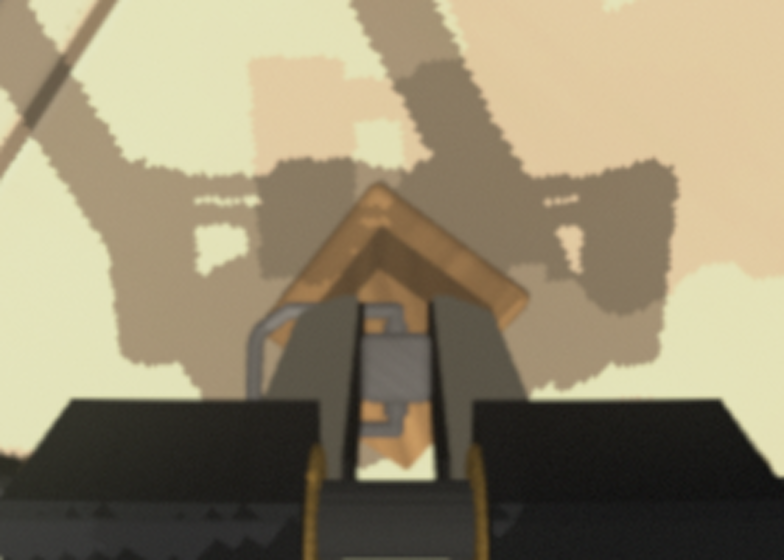

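View pics/d5.png

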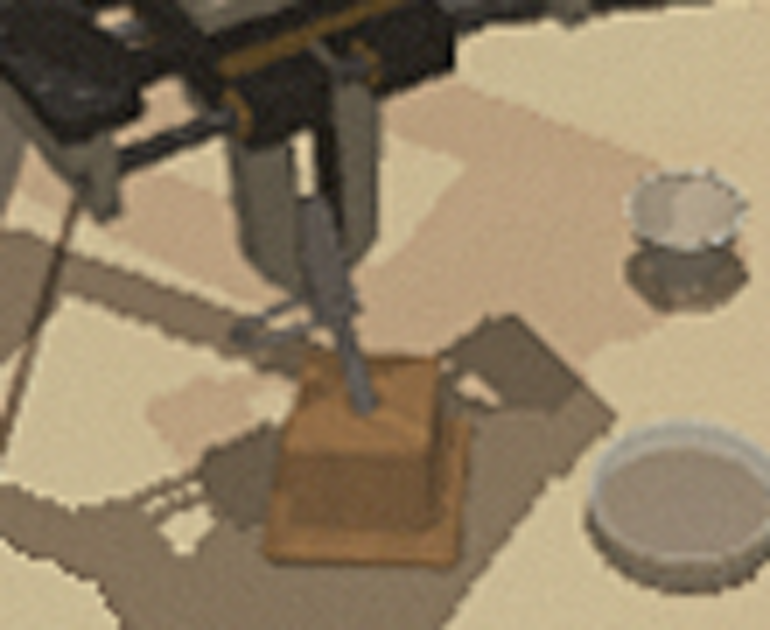

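>>> {"fn": "carry_out", "kwargs": {
  "increments": [
    {"linear":[-0.004,0.0025,0],"yaw":0},
    {"linear":[-0.008,0.005,0],"yaw":0},
    {"linear":[-0.008,0.005,0],"yaw":0}
  ]
}}

```text
t: 5.62
tool_pos: [0.4594, -0.1501, 0.0854]
orientation: [-1.454, 0.708, -0.7]
force: [0.4, 0.2, 0.7]
opening: 0.014
```

```bash

python3 - <<'E'
from h import *
s,R,t=st()
im=robot.read_camera('wrist'); crop(im,240,180,160,140,5,'w6.png'); np.savez('w6.npz',**robot.camera_params('wrist'))
im=robot.read_camera('side'); crop(im,240,200,110,90,7,'d6.png')
G=s['tool_pos']-.011*R[:,1]; P=np.array([.484,-.1818,.044]); v=R.T@(P-G);print(v,np.degrees(np.arctan2(v[0],v[1])))
E
```

```text
t 5.62 pos [ 0.4594 -0.1501  0.0854] th 38.33 ydir [-0.0048  0.002  -1.    ] F [0.4 0.2 0.7] op 0.014 q [-0.42 -0.06  1.95 -0.    1.26 -1.09]
[ 0.04026499  0.05219091 -0.00023762] 37.64997758029769
```

View pics/w6.png

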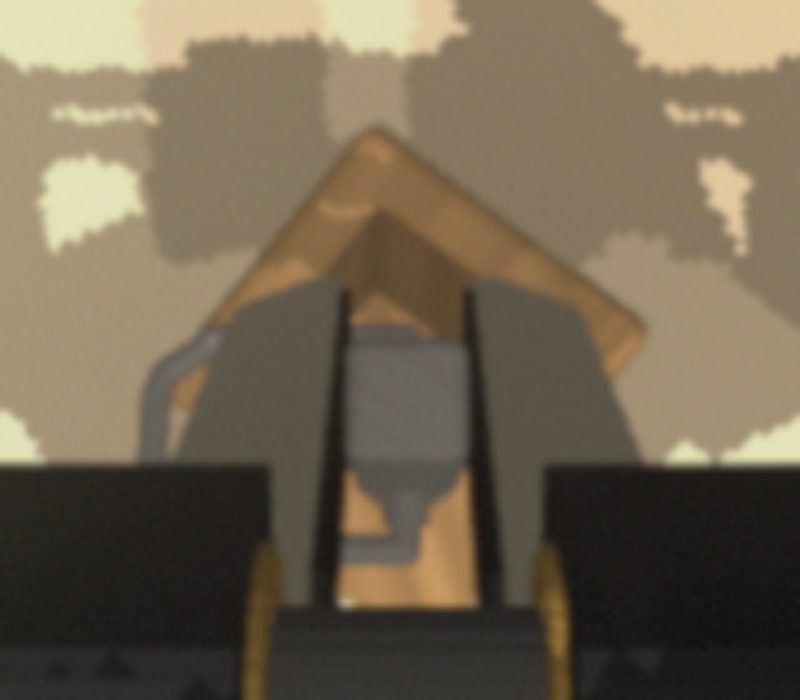

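View pics/d6.png

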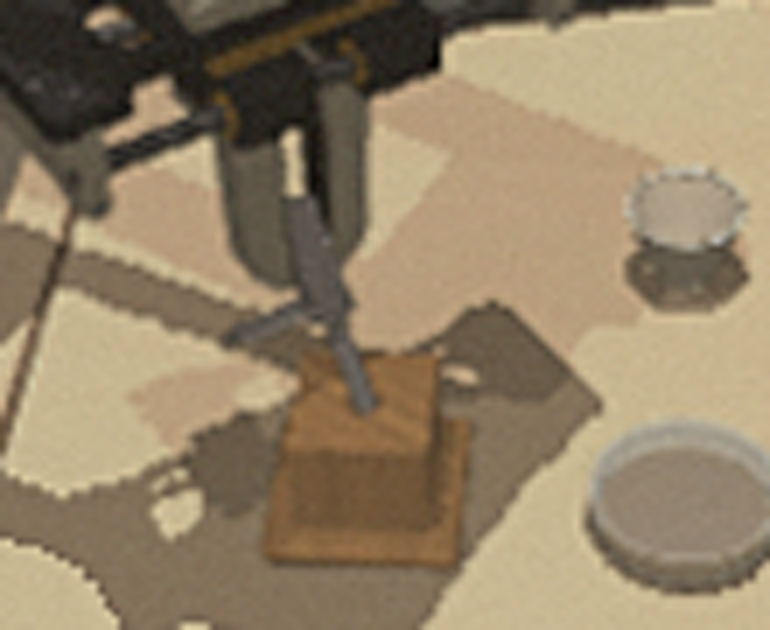

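>>> {"fn": "carry_out", "kwargs": {
  "increments": [
    {"linear":[-0.012,-0.016,0],"yaw":0},
    {"linear":[-0.02,-0.06,0],"yaw":0},
    {"linear":[-0.02,-0.11,0],"yaw":0},
    {"linear":[-0.02,-0.12,0],"yaw":0},
    {"linear":[-0.02,-0.12,0],"yaw":0}
  ]
}}

```text
t: 6.35
tool_pos: [0.4478, -0.1348, 0.2055]
orientation: [-1.454, 0.708, -0.7]
force: [0.6, 0.3, -1.6]
opening: 0.0135
```

```bash

python3 - <<'E'
from h import *
s,R,t=st()
G=s['tool_pos']-.011*R[:,1]
for n in ['scene','side']:
    p=robot.camera_params(n); im=robot.read_camera(n)
    u=proj(p,G)[0].round().astype(int);print(n,u)
    x0,y0=int(u[0]-45),int(u[1]-30); print(x0,y0)
    crop(im,x0,y0,90,80,8,f'{n}7.png')
    for phi in (30,35,40):
        a=R@[np.sin(np.radians(phi)),np.cos(np.radians(phi)),0]
        print(phi,[((proj(p,G+a*l)[0]-[x0,y0])*8).round() for l in (-.0072,.0348,.0708)])
E
```

```text
t 6.35 pos [ 0.4478 -0.1348  0.2055] th 38.32 ydir [-0.0043  0.002  -1.    ] F [ 0.6  0.3 -1.6] op 0.0135 q [-0.4  -0.22  1.87  0.    1.5  -1.07]
scene [338 215]
293 185
30 [array([350., 228.]), array([421., 311.]), array([479., 378.])]
35 [array([348., 229.]), array([431., 307.]), array([499., 371.])]
40 [array([346., 230.]), array([440., 303.]), array([517., 362.])]
side [275 184]
230 154
30 [array([352., 211.]), array([399., 359.]), array([439., 484.])]
35 [array([351., 211.]), array([404., 359.]), array([448., 484.])]
40 [array([350., 211.]), array([408., 358.]), array([457., 483.])]
```

View pics/scene7.png

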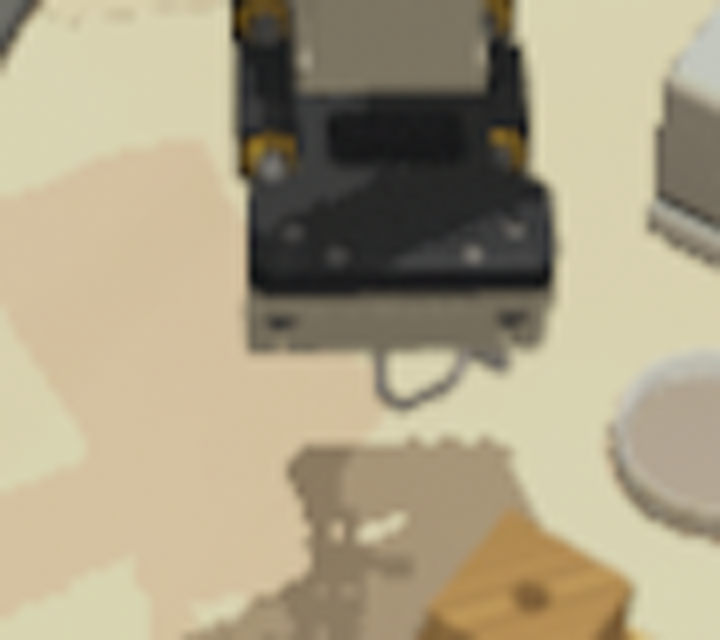

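View pics/side7.png

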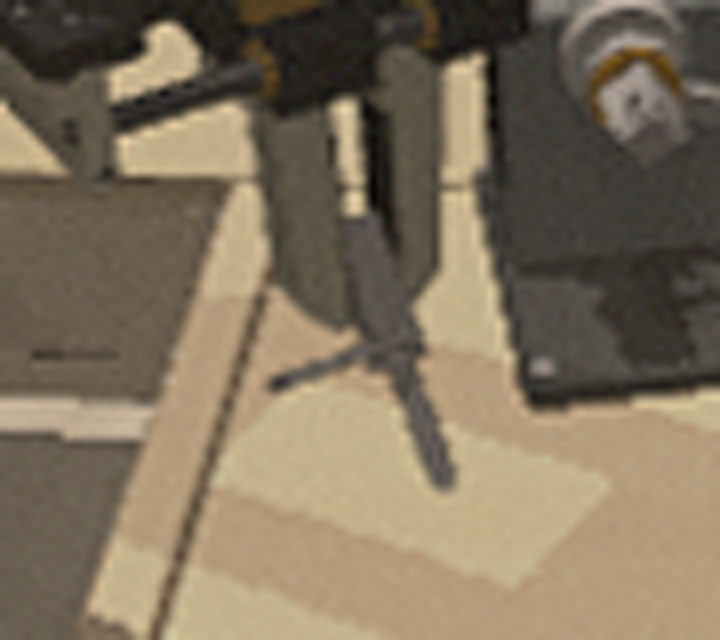

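```bash

python3 - <<'E'
from h import *
go([.429,.092,.2075],105)
E
```

```text
t 6.45 pos [ 0.4467 -0.1344  0.2035] th 38.32 ydir [-0.0077  0.0033 -1.    ] F [-0.1 -0.2 -1.5] op 0.0141 q [-0.4  -0.22  1.87  0.    1.5  -1.07]
delta tool [-0.1886 -0.0031  0.1265] yaw -1.1637 rows 3.6
```

>>> {"fn": "carry_out", "kwargs": {
  "increments": [
    {"linear":[-0.03,-0.005,0.02],"yaw":-0.17},
    {"linear":[-0.06,-0.01,0.04],"yaw":-0.34},
    {"linear":[-0.09,-0.01,0.06],"yaw":-0.51},
    {"linear":[-0.12,-0.01,0.08],"yaw":-0.68},
    {"linear":[-0.15,-0.01,0.1],"yaw":-0.85}
  ]
}}

```text
t: 7.08
tool_pos: [0.4308, 0.0464, 0.2119]
orientation: [-1.567, 0.046, -0.027]
force: [0.6, -0.3, -0.5]
opening: 0.0139
```

```bash

python3 - <<'E'
from h import *
go([.429,.092,.2075],105)
E
```

```text
t 7.08 pos [0.4308 0.0464 0.2119] th 87.33 ydir [-0.0115  0.0035 -0.9999] F [ 0.6 -0.3 -0.5] op 0.0139 q [-0.01 -0.32  1.94  0.    1.54 -1.54]
delta tool [-0.0039  0.0046  0.0454] yaw -0.3084 rows 0.7
```

>>> {"fn": "carry_out", "kwargs": {
  "increments": [
    {"linear":[-0.002,0.002,0.022],"yaw":-0.16},
    {"linear":[-0.004,0.004,0.045],"yaw":-0.308},
    {"linear":[-0.004,0.004,0.045],"yaw":-0.308},
    {"linear":[-0.004,0.004,0.045],"yaw":-0.308}
  ]
}}

```text
t: 7.58
tool_pos: [0.4283, 0.091, 0.2069]
orientation: [-1.557, -0.193, 0.214]
force: [-0.0, -1.0, -1.1]
opening: 0.0138
```

```bash

python3 - <<'E'
from h import *
s,R,t=st()
G=s['tool_pos']-.011*R[:,1]
p=robot.camera_params('wrist');im=robot.read_camera('wrist');cv2.imwrite('pics/w8.png',im);np.savez('w8.npz',**p)
crop(im,240,100,160,140,5,'w8z.png')
im=robot.read_camera('side'); cv2.imwrite('pics/side8.png',im)
p=robot.camera_params('side');
a=R@[np.sin(np.radians(35)),np.cos(np.radians(35)),0]
print([proj(p,G+a*l)[0].round(1) for l in (-.0072,.0348,.0708)])
crop(im,270,120,100,80,8,'side8z.png')
im=robot.read_camera('scene'); cv2.imwrite('pics/scene8.png',im);crop(im,215,130,100,80,8,'scene8z.png')
E
```

```text
t 7.58 pos [0.4283 0.091  0.2069] th 104.84 ydir [-0.0136  0.0029 -0.9999] F [-0.  -1.  -1.1] op 0.0138 q [ 0.09 -0.3   1.93  0.    1.52 -1.74]
[array([279.4, 133.3]), array([288.9, 144.2]), array([296.7, 153.1])]
```

View pics/w8.png

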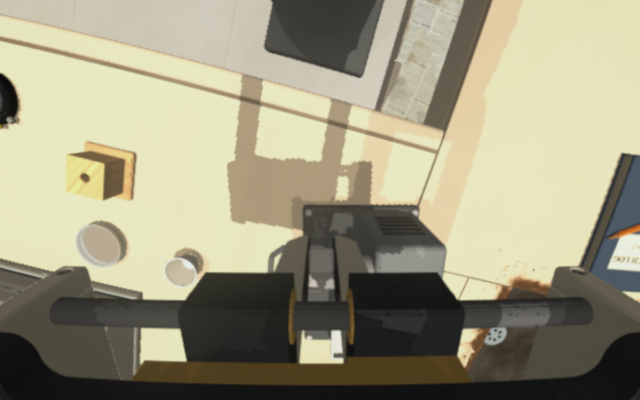

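View pics/w8z.png

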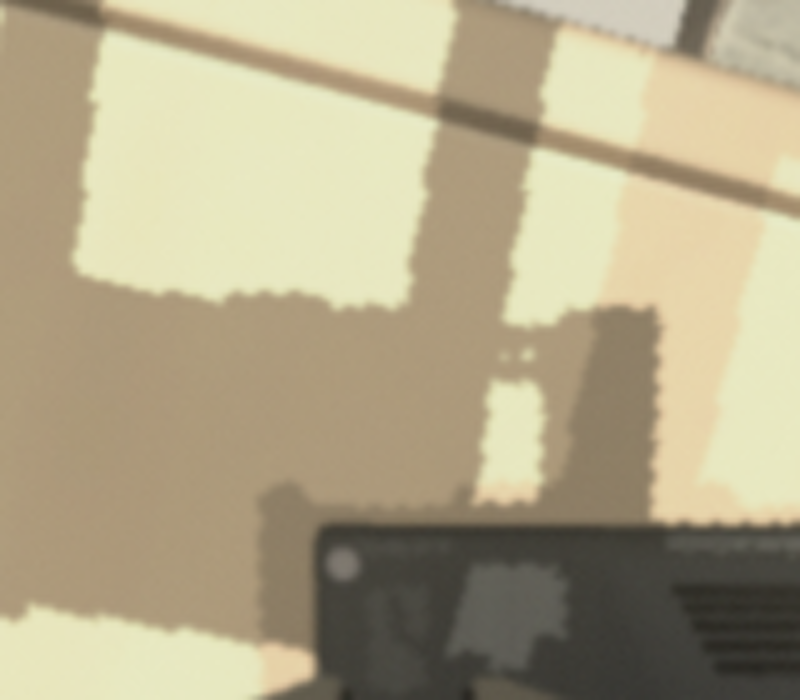

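View pics/side8z.png

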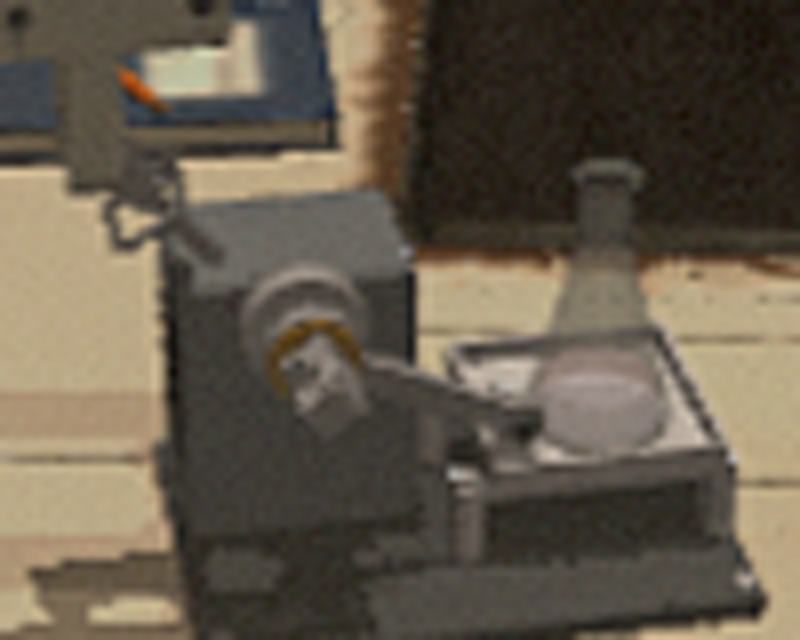

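View pics/scene8z.png

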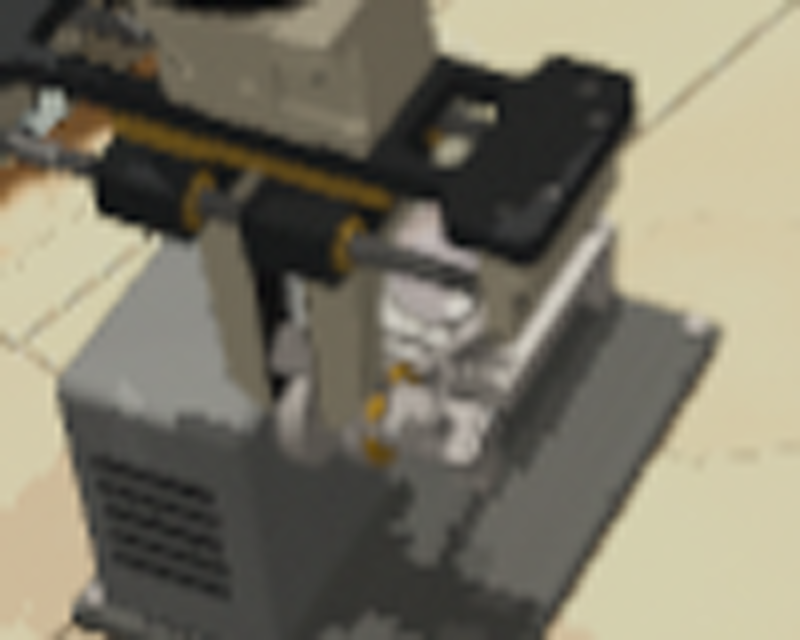

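```bash

python3 - <<'E'
from h import *
s,R,t=st()
im=cv2.imread('pics/w8.png');crop(im,260,200,120,150,5,'w8y.png')
p=robot.camera_params('wrist')
H=np.array([.5015,.1113,.1125])
print(proj(p,H))
for dx in (.05,.06,.07,.08,.09):
  for dz in (0,.03,.05):
    q=dict(p); d=R@[dx,-dz,0]
    print(dx,dz,proj(p,H-d)[0].round(), (s['tool_pos']+d).round(3))
E
```

```text
t 7.72 pos [0.4288 0.0908 0.2077] th 104.83 ydir [-0.0121  0.0032 -0.9999] F [ 0.3  0.2 -0.8] op 0.0139 q [ 0.09 -0.3   1.93  0.    1.52 -1.74]
[[322.88353162 277.32306199]]
0.05 0 [323. 232.] [0.477 0.104 0.207]
0.05 0.03 [323. 221.] [0.477 0.103 0.237]
0.05 0.05 [323. 214.] [0.478 0.103 0.257]
0.06 0 [323. 222.] [0.487 0.106 0.207]
0.06 0.03 [323. 212.] [0.487 0.106 0.237]
0.06 0.05 [323. 206.] [0.487 0.106 0.257]
0.07 0 [323. 212.] [0.496 0.109 0.207]
0.07 0.03 [323. 203.] [0.497 0.109 0.237]
0.07 0.05 [323. 197.] [0.497 0.109 0.257]
0.08 0 [323. 202.] [0.506 0.111 0.207]
0.08 0.03 [323. 193.] [0.506 0.111 0.237]
0.08 0.05 [323. 189.] [0.507 0.111 0.257]
0.09 0 [323. 192.] [0.516 0.114 0.207]
0.09 0.03 [323. 184.] [0.516 0.114 0.237]
0.09 0.05 [323. 180.] [0.516 0.114 0.257]
```

View pics/w8y.png

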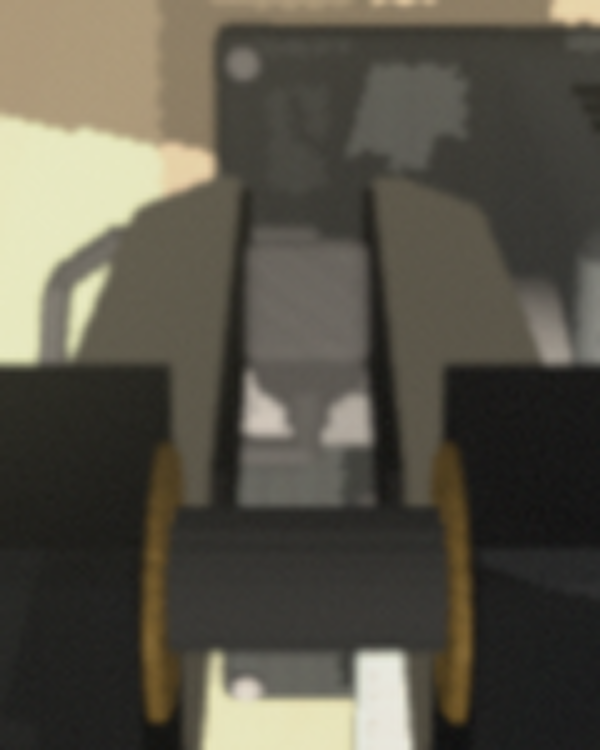

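>>> {"fn": "carry_out", "kwargs": {
  "increments": [
    {"linear":[0.01,-0.015,0],"yaw":0},
    {"linear":[0.04,-0.02,0],"yaw":0},
    {"linear":[0.062,-0.02,0],"yaw":0},
    {"linear":[0.062,-0.02,0],"yaw":0},
    {"linear":[0.062,-0.02,0],"yaw":0}
  ]
}}

```text
t: 8.35
tool_pos: [0.4883, 0.1061, 0.2268]
orientation: [-1.557, -0.192, 0.212]
force: [0.5, 0.0, -0.4]
opening: 0.0137
```

```bash

python3 - <<'E'
from h import *
s,R,t=st()
p=robot.camera_params('wrist');im=robot.read_camera('wrist');cv2.imwrite('pics/w9.png',im);np.savez('w9.npz',**p)
crop(im,260,150,130,100,6,'w9z.png')
E
```

```text
t 8.35 pos [0.4883 0.1061 0.2268] th 104.78 ydir [-0.0131  0.003  -0.9999] F [ 0.5  0.  -0.4] op 0.0137 q [ 0.11 -0.13  1.75  0.    1.54 -1.72]
```

View pics/w9z.png

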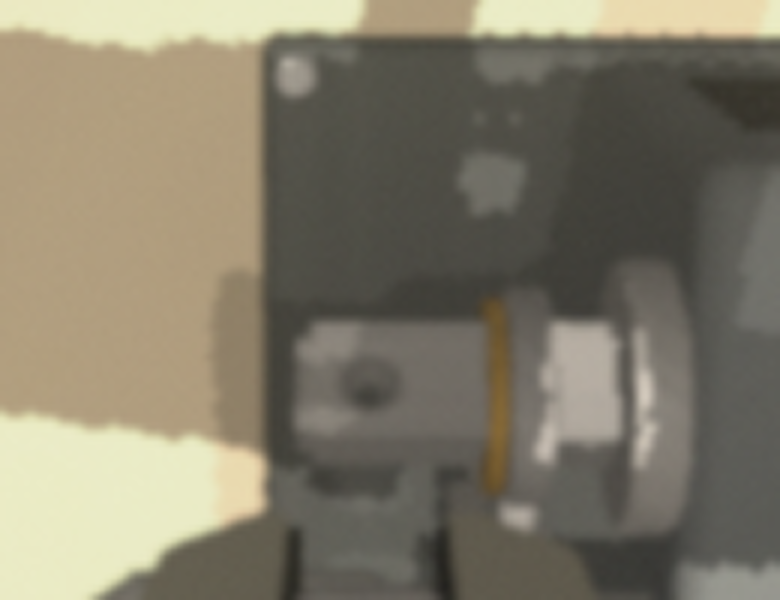

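```bash
cat >> h.py <<'E'
psi=np.radians(14.8)
Hx=np.array([np.sin(psi),-np.cos(psi),0]); Hz=np.array([-np.sin(np.radians(35))*np.cos(psi),-np.sin(np.radians(35))*np.sin(psi),np.cos(np.radians(35))]); Hy=np.cross(Hz,Hx)
E
python3 - <<'E'
from h import *
p=dict(np.load('w9.npz'))
f=lambda x,y,z:onplane(p,(260+x/6-.5,150+y/6-.5),z)
H=f(371,384,.1132);print('hole',H)
# check edges project
for a in ((-.010),.010):
  for x in (.013,-.023):
    print(a,x,(proj(p,H+Hx*x+Hy*a)[0]-[260,150])*6+3)
S=robot.camera_params('scene');D=robot.camera_params('side')
X,e=tri([(p,(260+371/6-.5,150+384/6-.5)),(S,(270.4,182.9)),(D,(309.7,166.9))]);print(X,e)
print('plate',f(268,40,.008),f(268,200,.008))
a=f(268,40,.008);b=f(760,40,.008);print(np.degrees(np.arctan2(*(b-a)[:2])))
a=f(310,322,.1075);b=f(485,322,.1075);print(np.degrees(np.arctan2(*(b-a)[:2])))
E
```

```text
hole [0.50119585 0.10919204 0.1132    ]
-0.01 0.013 [294.50176621 327.81822107]
-0.01 -0.023 [505.58945771 327.46308927]
0.01 0.013 [293.26602006 441.69906534]
0.01 -0.023 [509.03350394 441.22578313]
[0.50131104 0.10993565 0.11212369] [array([ 0.7, -0.1]), array([0.4, 0.2]), array([-0. , -0.2])]
plate [0.463663   0.07656604 0.008     ] [0.49868121 0.08522835 0.008     ]
-14.837422634095322
-14.701010301615357
```

```bash
cat >> h.py <<'E'
H=np.array([.5012,.1095,.1132])
def tipgo(d,phi=35,L=.0708,off=(0,0)):
    s,R,t=st(); a=R@[np.sin(np.radians(phi)),np.cos(np.radians(phi)),0]
    G=s['tool_pos']-.011*R[:,1]; tip=G+a*L
    r=tip-H; print('tip in hole',(np.array([r@Hx,r@Hy,r@Hz])*1000).round(1),'tilt from Hz deg',np.degrees(np.arccos(-a@Hz)).round(2))
    tgt=H+Hz*d+Hx*off[0]+Hy*off[1]
    print('delta tool',(R.T@(tgt-tip)).round(4),'axis step/10mm tool',(R.T@-Hz*.01).round(4))
E
python3 - <<'E'
from h import *
tipgo(.03)
E
```

```text
t 8.4 pos [0.4883 0.1062 0.2269] th 104.79 ydir [-0.0128  0.0031 -0.9999] F [-0.9  0.2 -1.8] op 0.0136 q [ 0.11 -0.13  1.75  0.    1.54 -1.72]
tip in hole [-0.4 59.9 38.9] tilt from Hz deg 0.72
delta tool [-0.0435  0.0422 -0.0006] axis step/10mm tool [ 0.0058  0.0081 -0.0001]
```

>>> {"fn": "carry_out", "kwargs": {
  "increments": [
    {"linear":[-0.03,0.0,-0.0003],"yaw":0},
    {"linear":[-0.0435,0.015,-0.0006],"yaw":0},
    {"linear":[-0.0435,0.035,-0.0006],"yaw":0},
    {"linear":[-0.0435,0.042,-0.0006],"yaw":0},
    {"linear":[-0.0435,0.042,-0.0006],"yaw":0}
  ]
}}

```text
t: 9.02
tool_pos: [0.4454, 0.0945, 0.1852]
orientation: [-1.557, -0.192, 0.213]
force: [0.2, 0.3, -0.9]
opening: 0.0139
```

```bash

python3 - <<'E'
from h import *
tipgo(.006)
im=robot.read_camera('side'); crop(im,280,130,80,60,10,'d10.png')
D=robot.camera_params('side');print((proj(D,H)[0]-[280,130]+.5)*10, [(proj(D,H+Hz*d)[0]-[280,130]+.5)*10 for d in (.03,.066,.108)])
im=robot.read_camera('scene'); crop(im,230,150,80,60,10,'s10.png')
D=robot.camera_params('scene');print((proj(D,H)[0]-[230,150]+.5)*10, [(proj(D,H+Hz*d)[0]-[230,150]+.5)*10 for d in (.03,.066,.108)])
E
```

```text
t 9.03 pos [0.4454 0.0945 0.1852] th 104.78 ydir [-0.0135  0.003  -0.9999] F [ 0.2  0.3 -0.9] op 0.0139 q [ 0.09 -0.24  1.92  0.    1.47 -1.74]
tip in hole [ 0.  -0.5 30.3] tilt from Hz deg 0.76
delta tool [ 0.0146  0.0195 -0.0001] axis step/10mm tool [ 0.0058  0.0081 -0.    ]
[301.22886379 369.838464  ] [array([239.16193606, 300.38196966]), array([161.98984393, 214.04742579]), array([ 68.07240705, 109.01783641])]
[413.1895154  334.03079899] [array([375.65415393, 314.02372501]), array([327.94905351, 288.59429699]), array([268.25563359, 256.77177501])]
```

View pics/d10.png

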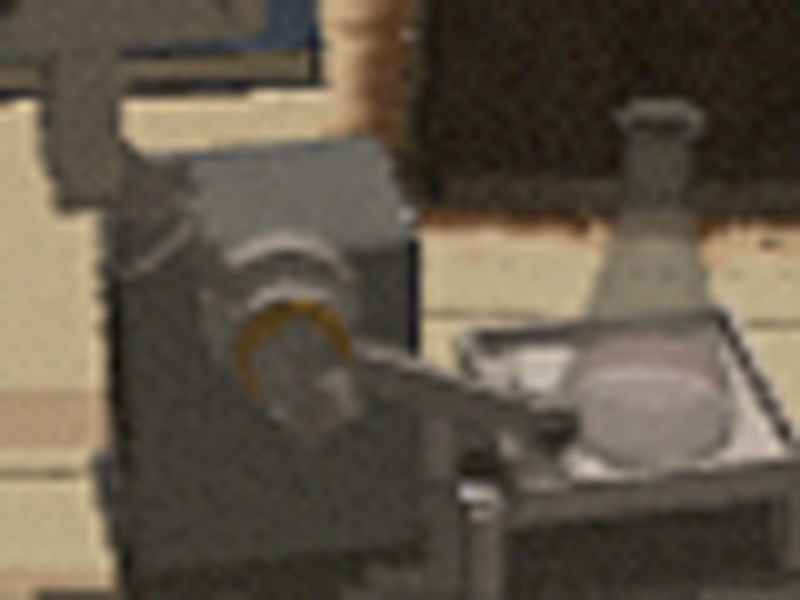

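View pics/s10.png

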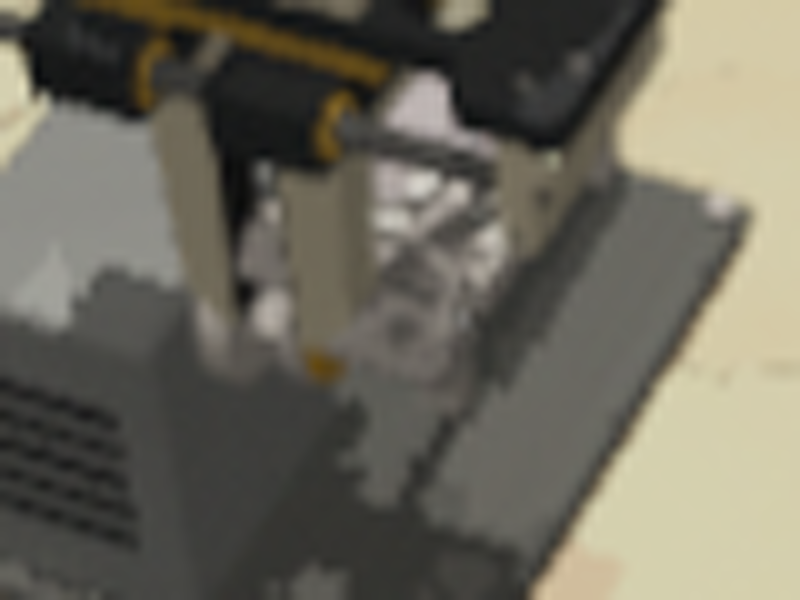

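>>> {"fn": "carry_out", "kwargs": {
  "increments": [
    {"linear":[0.008,0.01,0],"yaw":0},
    {"linear":[0.0146,0.0195,0],"yaw":0},
    {"linear":[0.0146,0.0195,0],"yaw":0},
    {"linear":[0.0146,0.0195,0],"yaw":0}
  ]
}}

```text
t: 9.62
tool_pos: [0.46, 0.0984, 0.1663]
orientation: [-1.557, -0.193, 0.212]
force: [-0.1, 0.2, -2.3]
opening: 0.0136
```

```bash

python3 - <<'E'
from h import *
tipgo(-.003)
im=robot.read_camera('side'); cv2.imwrite('pics/side11.png',im)
g=cv2.convertScaleAbs(im[140:190,285:345],alpha=1.8); cv2.imwrite('pics/d11.png',cv2.resize(g,None,fx=12,fy=12,interpolation=cv2.INTER_CUBIC))
E
```

```text
t 9.62 pos [0.46   0.0984 0.1663] th 104.79 ydir [-0.0127  0.003  -0.9999] F [-0.1  0.2 -2.3] op 0.0136 q [ 0.1  -0.18  1.9   0.    1.43 -1.73]
tip in hole [-0.1  1.1  6.1] tilt from Hz deg 0.72
delta tool [ 0.0044  0.008  -0.0001] axis step/10mm tool [ 0.0058  0.0081 -0.    ]
```

View pics/d11.png

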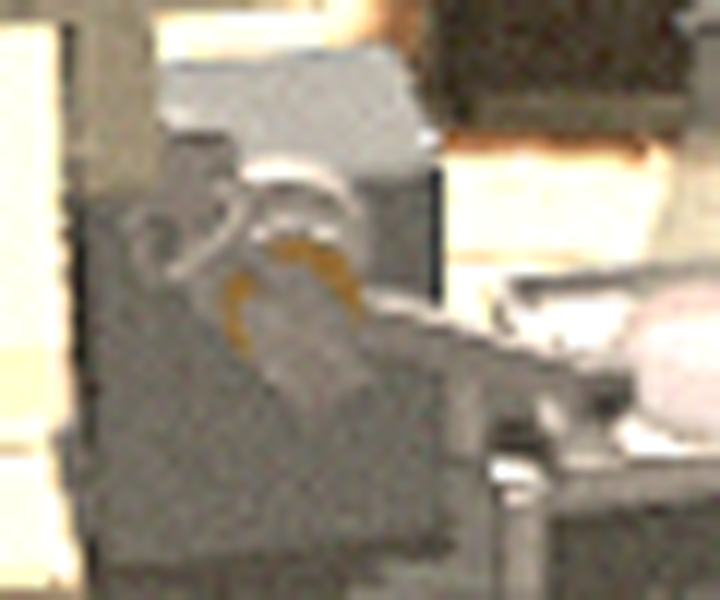

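>>> {"fn": "carry_out", "kwargs": {
  "increments": [
    {"linear":[0.0022,0.004,0],"yaw":0},
    {"linear":[0.0044,0.008,0],"yaw":0},
    {"linear":[0.0044,0.008,0],"yaw":0},
    {"linear":[0.0044,0.008,0],"yaw":0}
  ]
}}

```text
t: 10.18
tool_pos: [0.4639, 0.0994, 0.1592]
orientation: [-1.557, -0.193, 0.212]
force: [-6.0, -1.5, 7.8]
opening: 0.0141
```

```bash

python3 - <<'E'
from h import *
tipgo(-.010)
E
```

```text
t 10.18 pos [0.4639 0.0994 0.1592] th 104.79 ydir [-0.0129  0.0027 -0.9999] F [-6.  -1.5  7.8] op 0.0141 q [ 0.1  -0.16  1.9   0.    1.41 -1.73]
tip in hole [-0.   0.3 -2. ] tilt from Hz deg 0.73
delta tool [ 0.0045  0.0066 -0.    ] axis step/10mm tool [ 0.0058  0.0081 -0.    ]
```

```bash

python3 - <<'E'
from h import *
for n,x0,y0,w,h in (('side',285,145,50,40),('scene',245,160,50,40),('wrist',270,200,100,110)):
    acc=0
    for _ in range(4): acc=acc+robot.read_camera(n).astype(float)
    im=acc/4
    c=im[y0:y0+h,x0:x0+w]; c=np.clip((c-c.min())*1.0*255/np.percentile(c-c.min(),90),0,255).astype(np.uint8)
    k=14 if n!='wrist' else 5
    cv2.imwrite(f'pics/{n}12.png',cv2.resize(c,None,fx=k,fy=k,interpolation=cv2.INTER_CUBIC))
    p=robot.camera_params(n)
    print(n,[((proj(p,H+Hz*d)[0]-[x0,y0]+.5)*k).round() for d in (0,.036,.078)])
st()
E
```

```text
side [array([352., 308.]), array([247., 191.]), array([120.,  48.])]
scene [array([368., 328.]), array([305., 294.]), array([226., 252.])]
wrist [array([265., 352.]), array([268., 327.]), array([273., 285.])]
t 10.78 pos [0.4639 0.0994 0.1592] th 104.8 ydir [-0.0128  0.0027 -0.9999] F [-6.6 -1.9  7.7] op 0.0139 q [ 0.1  -0.16  1.9   0.    1.41 -1.73]
```

View pics/side12.png

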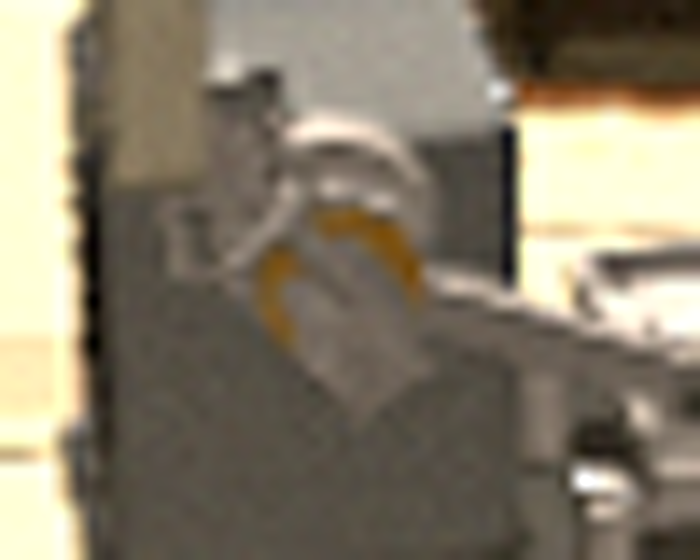

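View pics/scene12.png

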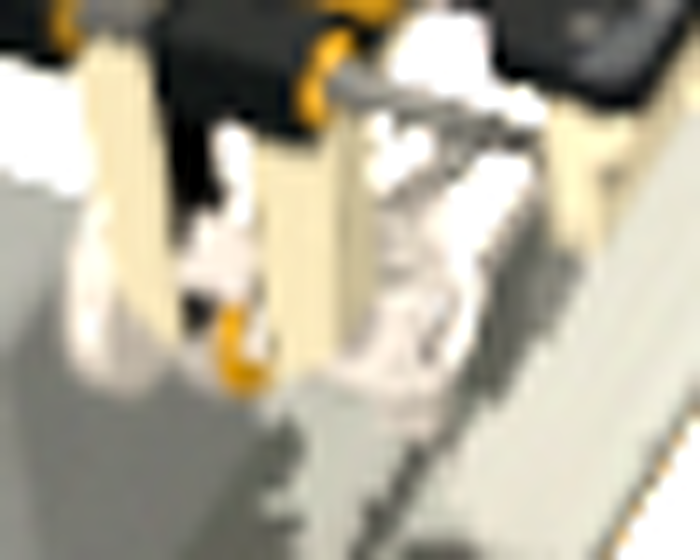

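View pics/wrist12.png

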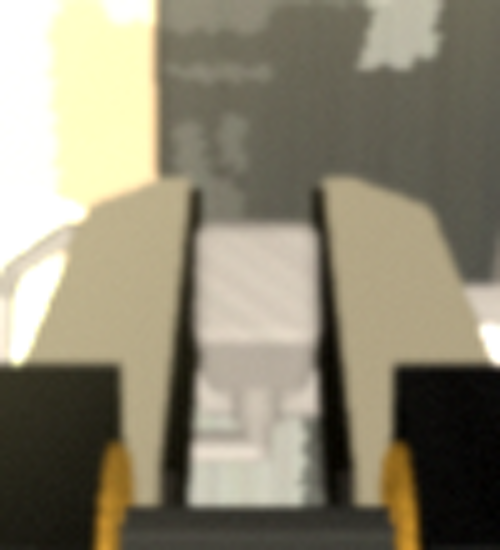

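>>> {"fn": "carry_out", "kwargs": {
  "increments": [
    {"linear":[0.001,0.0014,0.001],"yaw":0},
    {"linear":[0.001,0.0014,0.002],"yaw":0},
    {"linear":[0.001,0.0014,0.002],"yaw":0}
  ],
  "newtons": 30
}}

```text
t: 11.15
tool_pos: [0.4639, 0.1002, 0.159]
orientation: [-1.559, -0.192, 0.213]
force: [-9.4, -7.6, 12.4]
opening: 0.0135
```

```bash

python3 - <<'E'
from h import *
tipgo(-.010)
s=robot.read_state();R=Rn.from_rotvec(s['orientation']).as_matrix();F=s['force'];print('F hole',(F@Hx).round(1),(F@Hy).round(1),(F@Hz).round(1),'T tool',(R.T@s['wrist_torque']).round(2))
E
```

```text
t 11.15 pos [0.4639 0.1002 0.159 ] th 104.76 ydir [-0.0136  0.     -0.9999] F [-9.4 -7.6 12.4] op 0.0135 q [ 0.1  -0.16  1.9   0.    1.41 -1.73]
tip in hole [-0.7  0.3 -2.3] tilt from Hz deg 0.77
delta tool [ 0.0042  0.0064 -0.0007] axis step/10mm tool [ 0.0058  0.0081 -0.    ]
F hole 4.9 -1.9 16.5 T tool [-1.02  0.19  1.9 ]
```

```bash

python3 - <<'E'
from h import *
from scipy.optimize import least_squares
s=robot.read_state();R=Rn.from_rotvec(s['orientation']).as_matrix();p=robot.camera_params('wrist')
G=s['tool_pos']-.011*R[:,1]
def rows(phi,sl,L=.0072):
    a=-R@[np.sin(np.radians(phi)),np.cos(np.radians(phi)),0]; yv=R@[np.cos(np.radians(phi)),-np.sin(np.radians(phi)),0]
    c=G+a*(L+sl)
    return np.r_[proj(p,c-yv*.007)[0],proj(p,c+yv*.007)[0]]
for phi in (31,35,39,43): print(phi,rows(phi,0).round(1),rows(phi,.002).round(1))
for n,(u,v) in dict(w6=(248.4,273),w8=(248,272),w12=(245,268.4)).items():
    r=least_squares(lambda q:rows(q[0],q[1]/1000)[[1,3]]-[u-.5,v-.5],[35,0]);print(n,r.x)
E
```

```text
31 [323.4 247.4 323.4 272.9] [323.4 247.  323.4 272.9]
35 [323.4 246.6 323.4 272. ] [323.4 246.  323.4 271.7]
39 [323.4 245.9 323.4 270.9] [323.4 245.  323.5 270.4]
43 [323.3 245.2 323.4 269.8] [323.4 244.2 323.5 269. ]
w6 [36.23541054 -4.91826735]
w8 [43.59413612 -4.38353116]
w12 [50.31035856 -0.28073085]
```

```bash

python3 - <<'E'
from h import *
im=robot.read_camera('wrist');cv2.imwrite('pics/w13.png',im)
ims={'w8':cv2.imread('pics/w8.png'),'w9':cv2.imread('pics/w9.png'),'now':im}
for k,a in ims.items():
    g=a[236:300,312:330].astype(float).mean((1,2)); print(k,g.round().astype(int).tolist())
crop(im,280,220,80,80,9,'w13z.png'); crop(ims['w9'],280,220,80,80,9,'w9y.png')
E
```

```text
w8 [65, 64, 61, 59, 59, 59, 59, 59, 62, 69, 77, 82, 85, 92, 98, 100, 101, 101, 101, 102, 102, 102, 102, 102, 103, 103, 103, 103, 103, 103, 103, 103, 103, 104, 104, 101, 93, 89, 88, 88, 88, 89, 95, 106, 120, 131, 137, 139, 141, 144, 141, 126, 109, 101, 100, 101, 99, 95, 96, 97, 97, 97, 96, 96]
w9 [95, 94, 94, 93, 93, 94, 97, 100, 98, 93, 91, 88, 88, 95, 101, 103, 103, 104, 104, 104, 104, 105, 105, 105, 105, 105, 105, 105, 105, 105, 105, 105, 106, 107, 107, 103, 95, 91, 90, 90, 90, 90, 91, 93, 94, 94, 96, 96, 96, 95, 93, 91, 92, 96, 100, 103, 102, 104, 106, 107, 123, 171, 208, 216]
now [60, 60, 62, 62, 62, 62, 63, 65, 75, 87, 96, 101, 101, 101, 102, 102, 102, 103, 103, 103, 103, 103, 103, 103, 103, 103, 103, 103, 104, 105, 107, 105, 99, 93, 91, 91, 90, 91, 90, 91, 90, 92, 94, 96, 97, 97, 95, 95, 96, 95, 92, 93, 97, 102, 105, 104, 101, 101, 101, 101, 101, 102, 102, 101]
```

View pics/w13z.png

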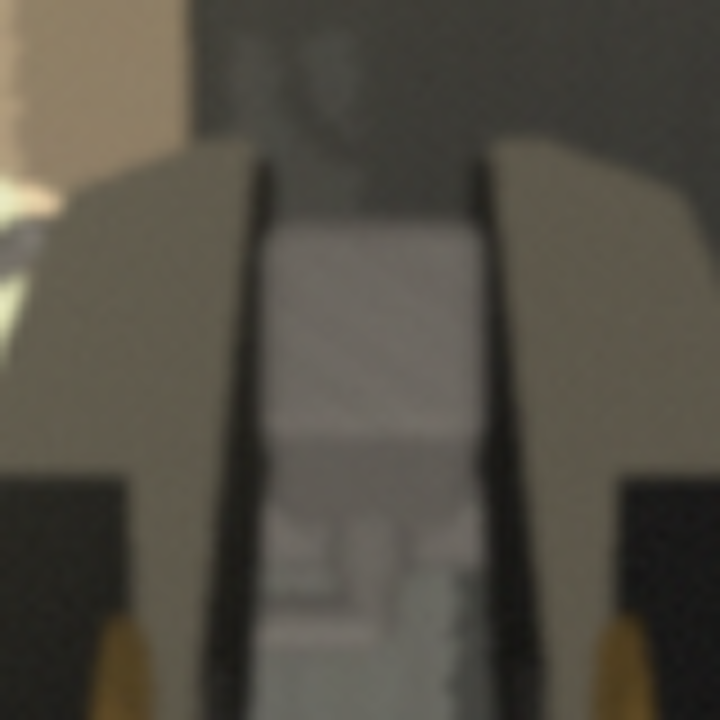

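View pics/w9y.png

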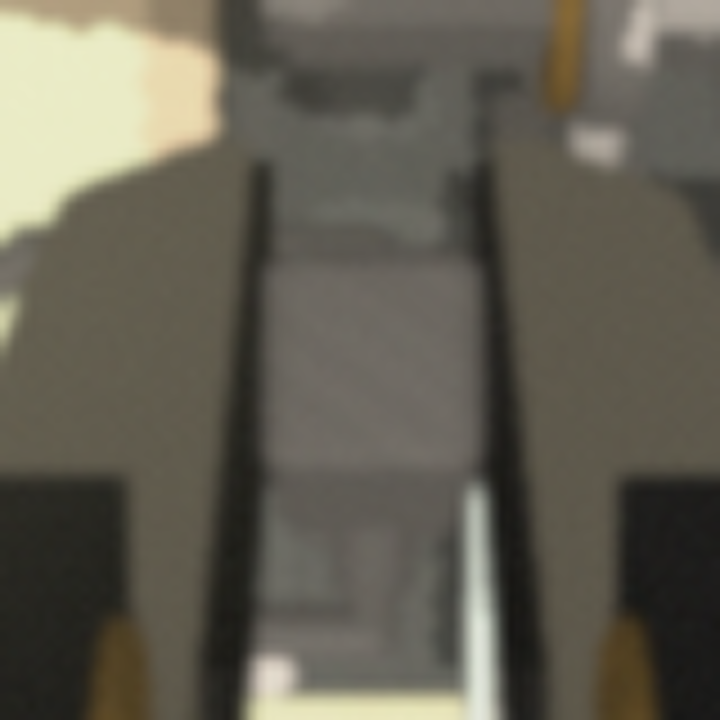

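```bash

python3 - <<'E'
from h import *
acc=0
for _ in range(10): acc=acc+robot.read_camera('side').astype(float)
im=acc/10; np.save('side13.npy',im)
x0,y0,w,h=296,148,32,30;k=24
c=im[y0:y0+h,x0:x0+w]; c=np.clip((c-35)*255/110,0,255).astype(np.uint8)
cv2.imwrite('pics/side13.png',cv2.resize(c,None,fx=k,fy=k,interpolation=cv2.INTER_LANCZOS4)[:600])
p=robot.camera_params('side')
print([((proj(p,H+Hz*d)[0]-[x0,y0]+.5)*k).round() for d in (0,.036,.078)])
b=cv2.imread('pics/side0.png')[y0:y0+h,x0:x0+w].astype(float)
c=np.clip((b-35)*255/150,0,255).astype(np.uint8)
cv2.imwrite('pics/side0c.png',cv2.resize(c,None,fx=k,fy=k,interpolation=cv2.INTER_LANCZOS4)[:600])
E
```

```text
[array([339., 456.]), array([160., 255.]), array([-59.,  11.])]
```

View pics/side13.png

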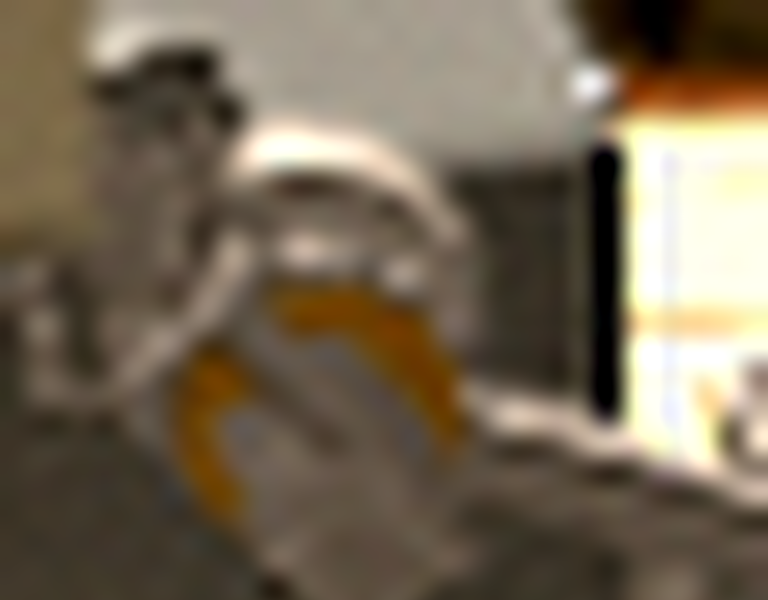

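View pics/side0c.png

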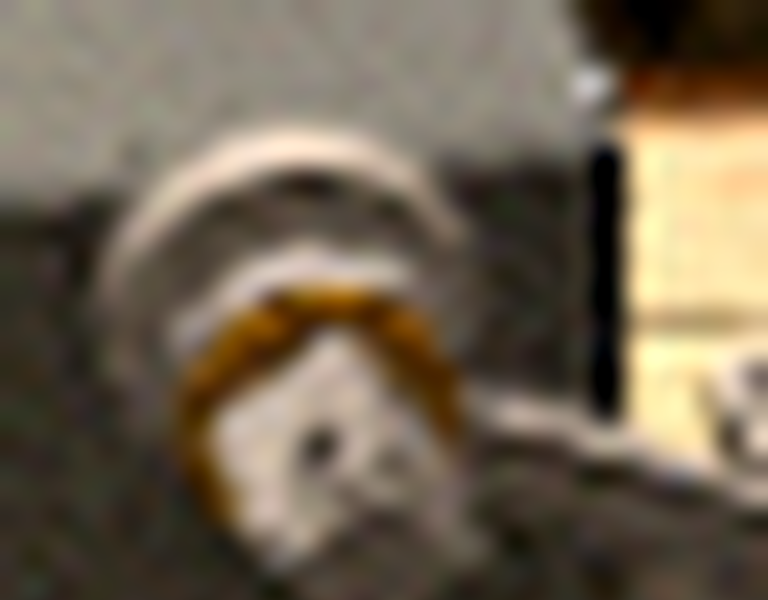

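```bash

python3 - <<'E'
from h import *
p=robot.camera_params('side');q=robot.camera_params('scene')
for n,v in (('x',Hx),('y',Hy),('z',Hz)): print(n,((proj(p,H+v*.005)-proj(p,H))*24).round(1),'scene px',((proj(q,H+v*.005)-proj(q,H))).round(2))
im=np.load('side13.npy');b=cv2.imread('pics/side0.png')
print(im[155:172,303:317].mean(2).round().astype(int))
E
```

```text
x [[ 7.6 21.7]] scene px [[1.76 0.54]]
y [[ 34.  -24.4]] scene px [[ 0.61 -1.84]]
z [[-24.5 -27.4]] scene px [[-0.61 -0.33]]
[[ 70  68  87  96  79  64  67  81 100 117 106  75  56  57]
 [ 76  65  68  71  72  71  72  71  71  68  95  84  58  52]
 [ 72  55  73  70  73  86  83  79  75  71  73  93  74  53]
 [ 75  62  98  87  85 111 103  91  79  80  79  77  71  59]
 [ 68  78  95  78  65  72  73  74  69  97  88  76  73  58]
 [ 66  91  84  69  63  63  61  60  61  66  69  76  74  59]
 [ 84  85  70  70  67  59  60  60  57  56  61  79  76  60]
 [ 82  58  57  69  73  70  71  68  62  57  56  67  65  58]
 [ 62  59  57  60  67  72  71  69  66  60  55  59  65  61]
 [ 58  56  62  62  62  67  73  70  67  64  60  56  86  89]
 [ 60  63  71  74  70  66  67  71  69  67  64  58  65  94]
 [ 63  62  72  73  77  73  63  66  70  67  67  62  65  65]
 [ 63  61  68  76  78  77  73  72  73  71  65  64  68  68]
 [ 61  60  61  71  74  73  71  70  73  74  68  67  67  66]
 [ 56  58  62  71  73  71  71  70  71  73  70  67  58  56]
 [ 60  58  56  66  74  76  70  67  68  70  73  70  64  59]
 [ 59  58  57  61  76  75  70  67  67  68  69  74  68  58]]
```

>>> {"fn": "carry_out", "kwargs": {
  "increments": [
    {"linear":[-0.0018,-0.0024,0],"yaw":0},
    {"linear":[-0.0051,-0.0001,0],"yaw":0},
    {"linear":[-0.0051,-0.0001,0],"yaw":0},
    {"linear":[-0.0033,0.0023,0],"yaw":0},
    {"linear":[-0.0027,0.0031,0],"yaw":0}
  ],
  "newtons": 15
}}

```text
t: 12.32
tool_pos: [0.4612, 0.0996, 0.1556]
orientation: [-1.559, -0.191, 0.213]
force: [0.1, -0.1, -1.5]
opening: 0.0137
```

```bash
cat >> h.py <<'E'
def ff():
    s=robot.read_state();R=Rn.from_rotvec(s['orientation']).as_matrix();F=s['force'];print('F hole',(F@Hx).round(1),(F@Hy).round(1),(F@Hz).round(1),'T tool',(R.T@s['wrist_torque']).round(2))
E
python3 - <<'E'
from h import *
tipgo(-.010);ff()
E
```

```text
t 12.32 pos [0.4612 0.0996 0.1556] th 104.76 ydir [-1.410e-02  1.000e-04 -9.999e-01] F [ 0.1 -0.1 -1.5] op 0.0137 q [ 0.1  -0.16  1.91  0.    1.41 -1.73]
tip in hole [-0.8 -4.  -3.6] tilt from Hz deg 0.79
delta tool [ 0.007   0.0029 -0.0008] axis step/10mm tool [ 0.0058  0.0081 -0.    ]
F hole 0.1 -0.8 -1.2 T tool [ 0.05 -0.07  0.01]
```

>>> {"fn": "carry_out", "kwargs": {
  "increments": [
    {"linear":[0.0012,0.0016,0],"yaw":0},
    {"linear":[0.0024,0.0032,0],"yaw":0},
    {"linear":[0.0024,0.0032,0],"yaw":0}
  ]
}}

```text
t: 12.7
tool_pos: [0.4632, 0.1002, 0.1518]
orientation: [-1.559, -0.19, 0.214]
force: [-0.1, 0.4, -3.3]
opening: 0.0138
```

```bash

python3 - <<'E'
from h import *
tipgo(-.010);ff()
im=robot.read_camera('wrist');crop(im,280,220,80,80,9,'w14z.png')
E
```

```text
t 12.7 pos [0.4632 0.1002 0.1518] th 104.76 ydir [-1.510e-02  2.000e-04 -9.999e-01] F [-0.1  0.4 -3.3] op 0.0138 q [ 0.1  -0.15  1.91  0.    1.4  -1.73]
tip in hole [-0.9 -4.4 -7.8] tilt from Hz deg 0.85
delta tool [ 0.0049 -0.0008 -0.0009] axis step/10mm tool [ 0.0059  0.0081 -0.    ]
F hole -0.4 -1.9 -2.7 T tool [ 0.18 -0.01  0.27]
```

```bash
cat >> h.py <<'E'
def sideview(name,x0=292,y0=146,w=36,h=30,k=20,n=6,lo=35,hi=145):
    acc=0
    for _ in range(n): acc=acc+robot.read_camera('side').astype(float)
    im=acc/n; c=im[y0:y0+h,x0:x0+w]; c=np.clip((c-lo)*255/(hi-lo),0,255).astype(np.uint8)
    cv2.imwrite('pics/'+name,cv2.resize(c,None,fx=k,fy=k,interpolation=cv2.INTER_LANCZOS4))
E
python3 - <<'E'
from h import *
sideview('side15.png')
E
```

```text
(no output)
```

View pics/side15.png

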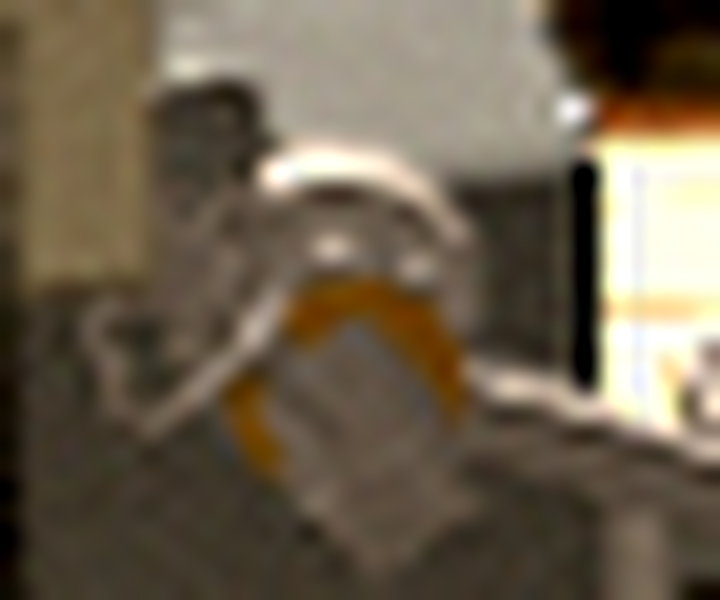

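View pics/w14z.png

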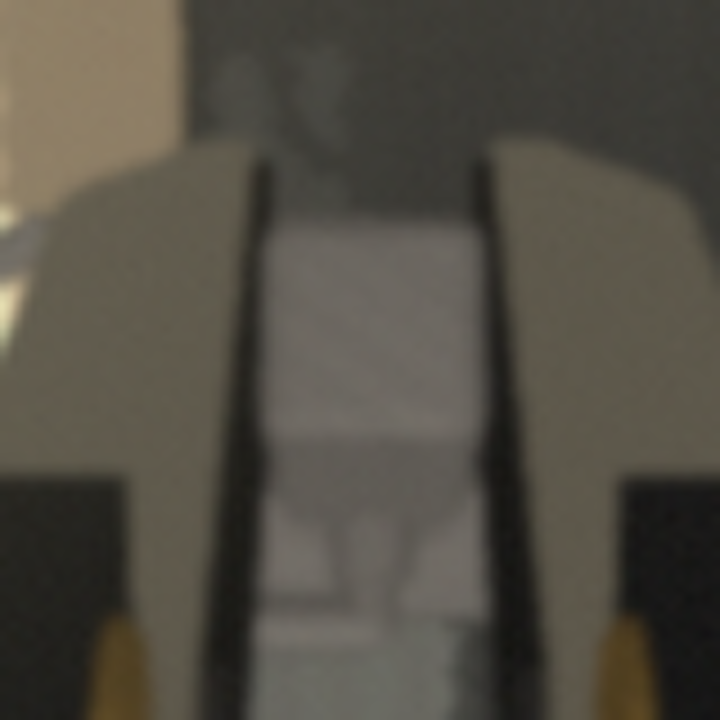

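>>> {"fn": "carry_out", "kwargs": {
  "increments": [
    {"linear":[0.0026,0.003,0],"yaw":0},
    {"linear":[0.0052,0.006,0],"yaw":0},
    {"linear":[0.0066,0.0075,0],"yaw":0},
    {"linear":[0.0066,0.0075,0],"yaw":0}
  ],
  "newtons": 12
}}

```text
t: 13.55
tool_pos: [0.4696, 0.1019, 0.1442]
orientation: [-1.559, -0.191, 0.214]
force: [-1.2, 0.5, -4.1]
opening: 0.0139
```

```bash

python3 - <<'E'
from h import *
tipgo(-.020);ff()
sideview('side16.png')
im=robot.read_camera('wrist');crop(im,280,220,80,80,9,'w16z.png')
E
```

```text
t 13.55 pos [0.4696 0.1019 0.1442] th 104.76 ydir [-1.480e-02  1.000e-04 -9.999e-01] F [-1.2  0.5 -4.1] op 0.0139 q [ 0.11 -0.13  1.9   0.    1.38 -1.72]
tip in hole [ -0.9  -3.4 -17.8] tilt from Hz deg 0.83
delta tool [ 0.004  -0.0002 -0.0009] axis step/10mm tool [ 0.0059  0.0081 -0.    ]
F hole -0.8 -3.2 -2.8 T tool [ 0.16 -0.03  0.34]
```

View pics/side16.png

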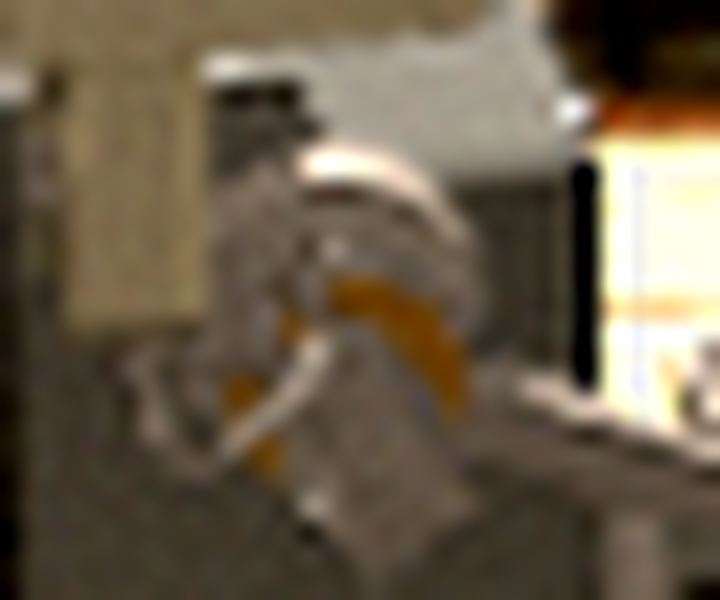

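>>> {"fn": "carry_out", "kwargs": {
  "increments": [
    {"linear":[0.0019,0.003,0],"yaw":0},
    {"linear":[0.0038,0.006,0],"yaw":0},
    {"linear":[0.0057,0.009,0],"yaw":0},
    {"linear":[0.0067,0.0102,0],"yaw":0},
    {"linear":[0.0067,0.0102,0],"yaw":0}
  ]
}}

```text
t: 14.52
tool_pos: [0.4762, 0.1036, 0.1343]
orientation: [-1.559, -0.191, 0.213]
force: [0.1, -0.5, -1.2]
opening: 0.0139
```

```bash

python3 - <<'E'
from h import *
tipgo(-.036);ff()
sideview('side17.png',n=4)
E
```

```text
t 14.53 pos [0.4762 0.1036 0.1343] th 104.76 ydir [-1.400e-02  2.000e-04 -9.999e-01] F [ 0.1 -0.5 -1.2] op 0.0139 q [ 0.11 -0.1   1.89  0.    1.36 -1.72]
tip in hole [ -0.8  -3.4 -29.9] tilt from Hz deg 0.79
delta tool [ 0.0064  0.003  -0.0009] axis step/10mm tool [ 0.0058  0.0081 -0.    ]
F hole 0.5 -0.7 -1.0 T tool [0.01 0.   0.  ]
```

View pics/side17.png

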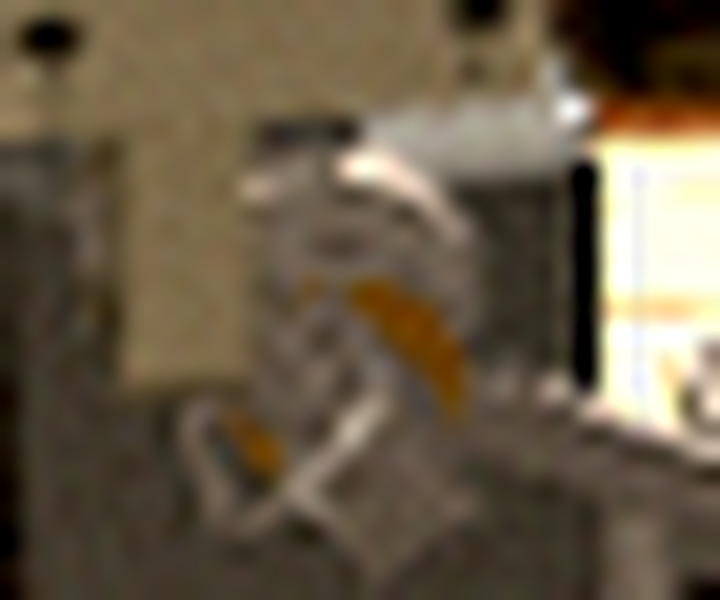

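>>> {"fn": "carry_out", "kwargs": {
  "increments": [
    {"linear":[0.0018,0.0025,0],"yaw":0},
    {"linear":[0.0035,0.005,0],"yaw":0},
    {"linear":[0.0047,0.0066,0],"yaw":0},
    {"linear":[0.0047,0.0066,0],"yaw":0}
  ]
}}

```text
t: 15.22
tool_pos: [0.4803, 0.1048, 0.1283]
orientation: [-1.559, -0.191, 0.214]
force: [-4.6, -1.2, 6.3]
opening: 0.0141
```

```bash

python3 - <<'E'
from h import *
tipgo(-.040);ff()
E
```

```text
t 15.22 pos [0.4803 0.1048 0.1283] th 104.77 ydir [-0.0149  0.     -0.9999] F [-4.6 -1.2  6.3] op 0.0141 q [ 0.11 -0.08  1.89  0.    1.35 -1.72]
tip in hole [ -0.9  -3.4 -37.2] tilt from Hz deg 0.84
delta tool [ 0.0044  0.0002 -0.0009] axis step/10mm tool [ 0.0059  0.0081 -0.    ]
F hole -0.0 -0.2 7.9 T tool [ 0.17 -0.01  0.86]
```

>>> {"fn": "carry_out", "kwargs": {
  "increments": [
    {"linear":[0.0012,0.0016,0],"yaw":0},
    {"linear":[0.0012,0.0016,0],"yaw":0}
  ]
}}

```text
t: 15.48
tool_pos: [0.4812, 0.105, 0.1281]
orientation: [-1.56, -0.19, 0.215]
force: [-8.9, -1.4, 14.2]
opening: 0.0138
```

```bash

python3 - <<'E'
from h import *
tipgo(-.040);ff()
sideview('side18.png',n=4)
im=robot.read_camera('wrist');crop(im,240,180,160,140,5,'w18.png')
im=robot.read_camera('scene');crop(im,230,140,90,75,8,'s18.png')
E
```

```text
t 15.47 pos [0.4812 0.105  0.1281] th 104.77 ydir [-1.560e-02 -3.000e-04 -9.999e-01] F [-8.9 -1.4 14.2] op 0.0138 q [ 0.11 -0.08  1.88  0.    1.35 -1.72]
tip in hole [ -1.   -2.8 -38. ] tilt from Hz deg 0.88
delta tool [ 0.0035 -0.     -0.0009] axis step/10mm tool [ 0.0059  0.0081 -0.    ]
F hole -0.9 0.8 16.7 T tool [0.11 0.04 1.68]
```

View pics/side18.png

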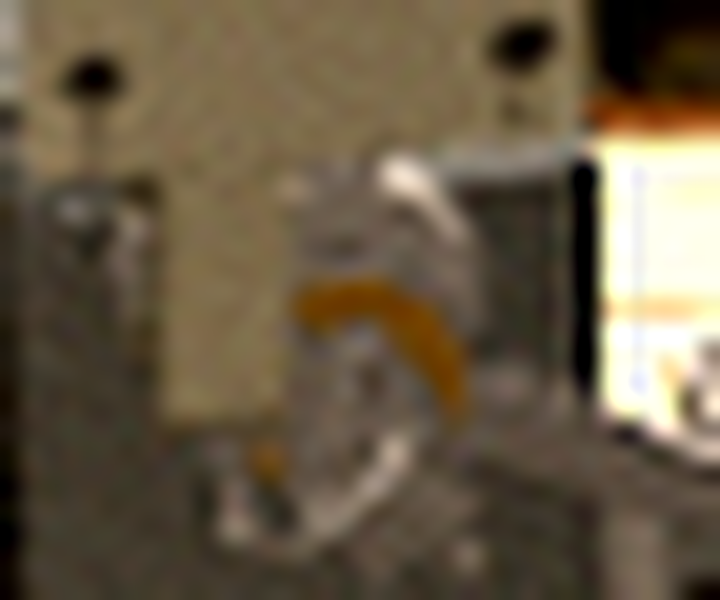

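View pics/w18.png

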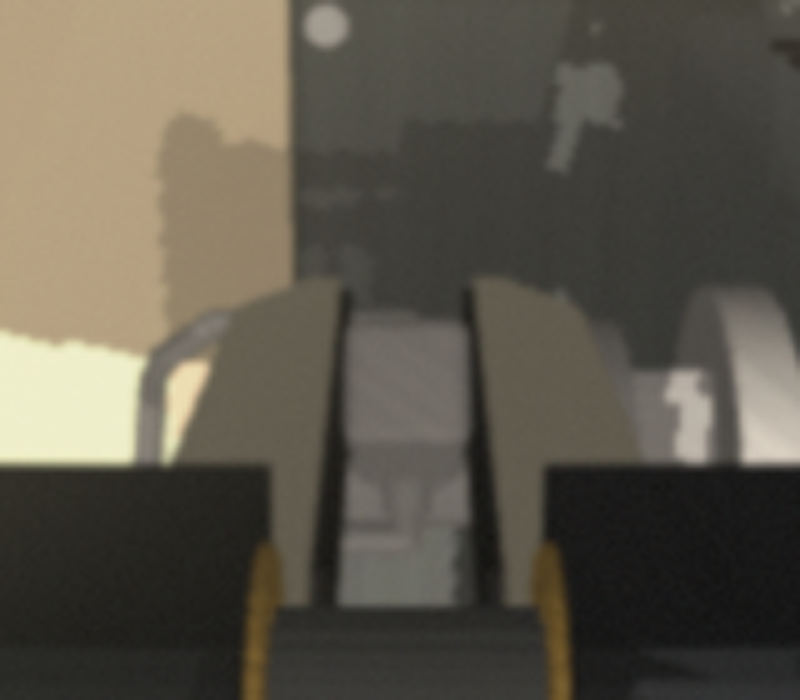

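View pics/s18.png

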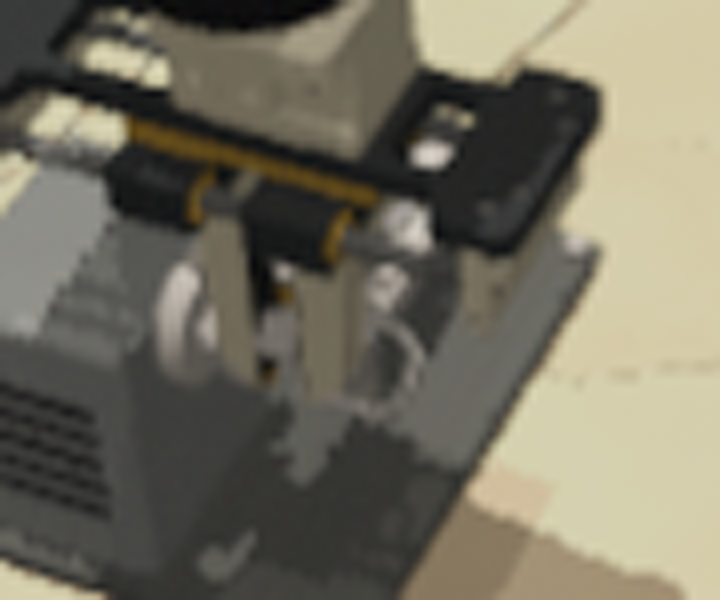

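>>> {"fn": "carry_out", "kwargs": {
  "increments": [
    {"linear":[-0.0006,-0.0008,0],"yaw":0},
    {"linear":[-0.0006,-0.0008,0],"yaw":0},
    {"linear":[-0.0006,-0.0008,0],"yaw":0}
  ],
  "gripper": 0.3
}}

```text
t: 16.15
tool_pos: [0.4806, 0.1049, 0.1287]
orientation: [-1.56, -0.19, 0.215]
force: [0.2, -0.0, 0.4]
opening: 0.0276
```

```bash

python3 - <<'E'
from h import *
tipgo(-.040);ff()
im=robot.read_camera('wrist');crop(im,240,180,160,140,5,'w19.png')
sideview('side19.png',n=4)
E
```

```text
t 16.15 pos [0.4806 0.1049 0.1287] th 104.77 ydir [-1.560e-02 -3.000e-04 -9.999e-01] F [ 0.2 -0.   0.4] op 0.0276 q [ 0.11 -0.08  1.88  0.    1.35 -1.72]
tip in hole [ -1.   -3.  -37.1] tilt from Hz deg 0.88
delta tool [ 0.0041  0.0006 -0.001 ] axis step/10mm tool [ 0.0059  0.0081 -0.    ]
F hole 0.1 0.4 0.2 T tool [0.04 0.01 0.  ]
```

View pics/w19.png

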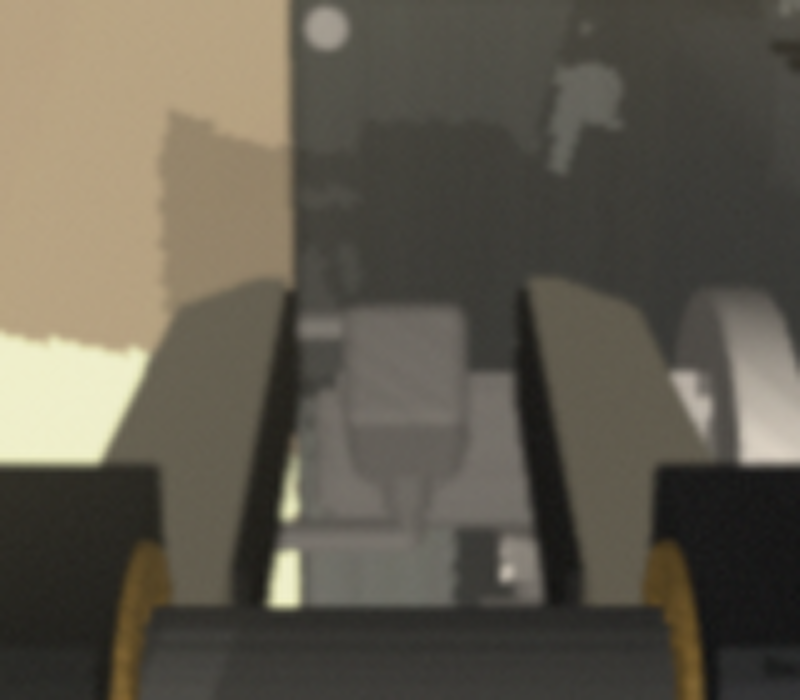

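View pics/side19.png

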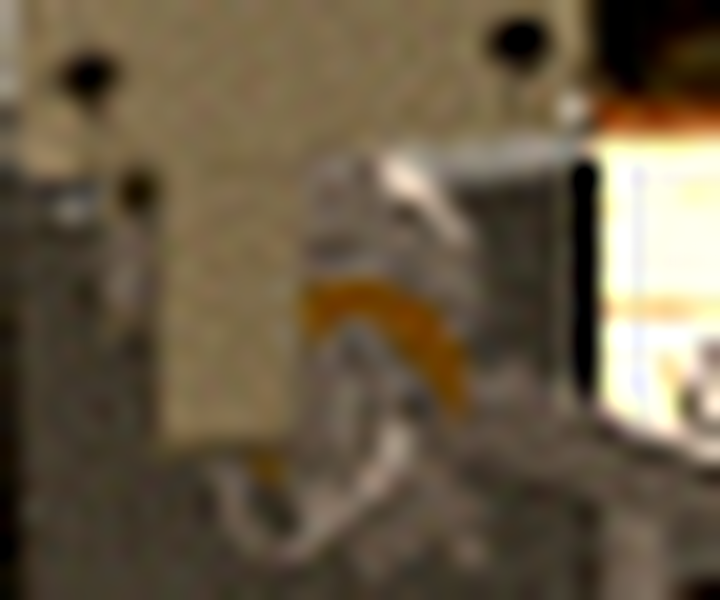

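>>> {"fn": "carry_out", "kwargs": {
  "increments": [
    {"linear":[0,-0.02,0],"yaw":0},
    {"linear":[0,-0.05,0],"yaw":0},
    {"linear":[0,-0.08,0],"yaw":0},
    {"linear":[0.03,-0.1,0],"yaw":0},
    {"linear":[0.03,-0.1,0],"yaw":0}
  ]
}}

```text
t: 17.02
tool_pos: [0.5131, 0.1129, 0.23]
orientation: [-1.56, -0.193, 0.212]
force: [-0.0, -0.6, -0.7]
opening: 0.0279
```

```bash

python3 - <<'E'
from h import *
tipgo(-.040);ff()
p=robot.camera_params('wrist');im=robot.read_camera('wrist');crop(im,240,150,160,120,5,'w20.png');np.savez('w20.npz',**p)
for l,X in (('pin_grip',H+Hz*.03-Hx*.001),('top',H+Hz*.042-Hx*.001),('bar',H-Hx*.001+.034*Hx+.007*Hz),('hole',H)): print(l,((proj(p,X)[0]-[240,150]+.5)*5).round())
sideview('side20.png',n=4)
p=robot.camera_params('side')
for l,X in (('pin_grip',H+Hz*.03-Hx*.001),('top',H+Hz*.042-Hx*.001),('bar',H-Hx*.001+.034*Hx+.007*Hz),('hole',H)): print(l,((proj(p,X)[0]-[292,146]+.5)*20).round())
E
```

```text
t 17.02 pos [0.5131 0.1129 0.23  ] th 104.78 ydir [-1.230e-02  1.000e-04 -9.999e-01] F [-0.  -0.6 -0.7] op 0.0279 q [ 0.12 -0.06  1.68  0.    1.54 -1.71]
tip in hole [-0.4 82.7 26.8] tilt from Hz deg 0.69
delta tool [-0.0282  0.1024 -0.0007] axis step/10mm tool [ 0.0058  0.0081 -0.    ]
F hole 0.5 -0.5 -0.5 T tool [ 0.04  0.02 -0.02]
pin_grip [418. 132.]
top [418. 104.]
bar [242. 180.]
hole [411. 193.]
pin_grip [237. 277.]
top [186. 220.]
bar [376. 509.]
hole [362. 420.]
```

View pics/w20.png

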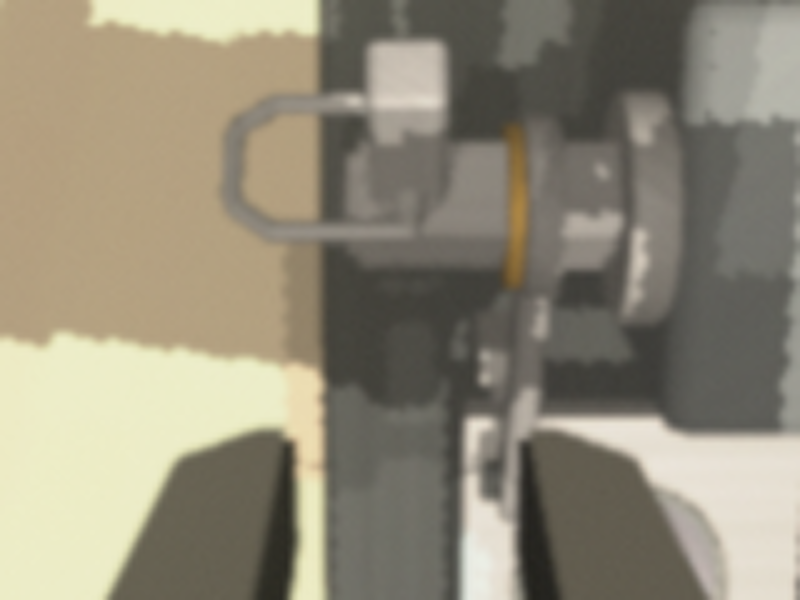

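View pics/side20.png

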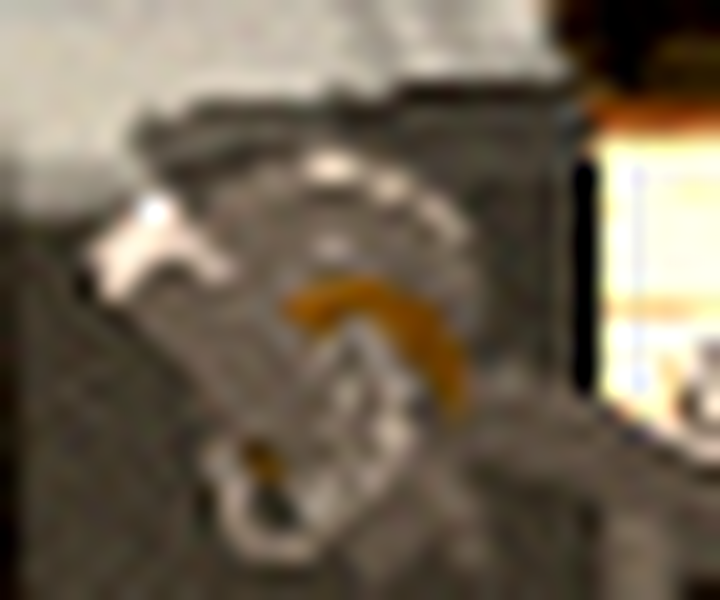

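```bash

python3 - <<'E'
from h import *
from scipy.optimize import least_squares
p=dict(np.load('w20.npz'))
P=lambda X:((proj(p,X)[0]-[240,150]+.5)*5)
for a in (-.01,0,.01):
    print('edge',a,P(H+Hy*a+Hx*.01).round(1))
# obs: top face corners, bar
obs=[(368,42),(446,42),(370,104),(444,104)]
def model(q):
    dx,dy,dz,tx,ty=q[0]/1e3,q[1]/1e3,q[2]/1e3,q[3],q[4]
    Rh=np.c_[Hx,Hy,Hz]@Rn.from_rotvec([np.radians(tx),0,np.radians(ty)]).as_matrix()
    o=H+Hx*dx+Hy*dy+Hz*dz
    pts=[(-(-.0066),-.0066,.042),(-.0066,-.0066,.042),(.0066,.0066,.042),(-.0066,.0066,.042),(.034,0,.007),(.015,-.014,.007),(.015,.014,.007)]
    return np.array([P(o+Rh@np.array(v)) for v in pts]),Rh,o
o=np.array([(370,44),(444,44),(371,104),(443,104),(233,165),(335,100),(330,231)],float)
w=np.array([1,1,1,1,1,1,1.])[:,None]*np.ones((1,2)); w[4,1]=.5; w[5,0]=w[6,0]=0
r=least_squares(lambda q:np.r_[((model(q)[0]-o)*w).ravel()/5, (q[2])*.7],[0,0,0,0,0])
print(r.x.round(2),r.cost); print((model(r.x)[0]-o).round(1))
E
```

```text
edge -0.01 [361.4 147.2]
edge 0 [361.  193.4]
edge 0.01 [360.5 240.6]
[ 0.91 -2.74 -0.2   4.33 -0.33] 1.1407263451037737
[[-0.5 -3.5]
 [ 0.9 -3.1]
 [-2.6  2.6]
 [ 2.4  2.9]
 [-0.  -0.6]
 [-3.3  2.2]
 [-1.9 -1.1]]
```

```bash
cat >> h.py <<'E'
def pushgo(dz,dxc=0.0):
    s,R,t=st()
    o=H+Hx*.0009-Hy*.0027-Hz*.0002
    Rh=np.c_[Hx,Hy,Hz]@Rn.from_rotvec([np.radians(4.3),0,0]).as_matrix()
    B=o+Rh@[.034,0,.007]
    corner=s['tool_pos']+R@[.0075,.008,0]
    tgt=B+Hz*dz+Hx*dxc; r=corner-B
    print('B',B.round(4),'corner rel bar in hole mm',(np.array([r@Hx,r@Hy,r@Hz])*1000).round(1),'delta tool',(R.T@(tgt-corner)).round(4),'axis10',(R.T@-Hz*.01).round(4))
E
python3 - <<'E'
from h import *
pushgo(.012)
E
```

```text
t 17.27 pos [0.51   0.1124 0.227 ] th 104.77 ydir [-1.800e-02 -6.000e-04 -9.998e-01] F [ 0.7  0.4 -0.6] op 0.0283 q [ 0.12 -0.06  1.69  0.    1.54 -1.71]
B [0.5038 0.0741 0.1169] corner rel bar in hole mm [-35.4  77.4  70.2] delta tool [-0.0284  0.0925 -0.0358] axis10 [ 0.0059  0.0081 -0.    ]
```

>>> {"fn": "carry_out", "kwargs": {
  "increments": [
    {"linear":[-0.014,0,-0.018],"yaw":0},
    {"linear":[-0.028,0,-0.036],"yaw":0},
    {"linear":[-0.028,0.02,-0.036],"yaw":0},
    {"linear":[-0.028,0.04,-0.036],"yaw":0},
    {"linear":[-0.028,0.04,-0.036],"yaw":0}
  ],
  "gripper": 0
}}

```text
t: 17.9
tool_pos: [0.4893, 0.0708, 0.1841]
orientation: [-1.559, -0.184, 0.221]
force: [-0.4, -0.6, -0.1]
opening: 0.0002
```

```bash

python3 - <<'E'
from h import *
pushgo(.012)
im=robot.read_camera('wrist');crop(im,240,180,160,120,5,'w21.png')
E
```

```text
t 17.9 pos [0.4893 0.0708 0.1841] th 104.78 ydir [-2.320e-02 -5.000e-04 -9.997e-01] F [-0.4 -0.6 -0.1] op 0.0002 q [ 0.04 -0.11  1.81  0.    1.47 -1.79]
B [0.5038 0.0741 0.1169] corner rel bar in hole mm [-0.6 27.7 52.6] delta tool [ 0.0017  0.0491 -0.0008] axis10 [ 0.0059  0.0081 -0.    ]
```

View pics/w21.png

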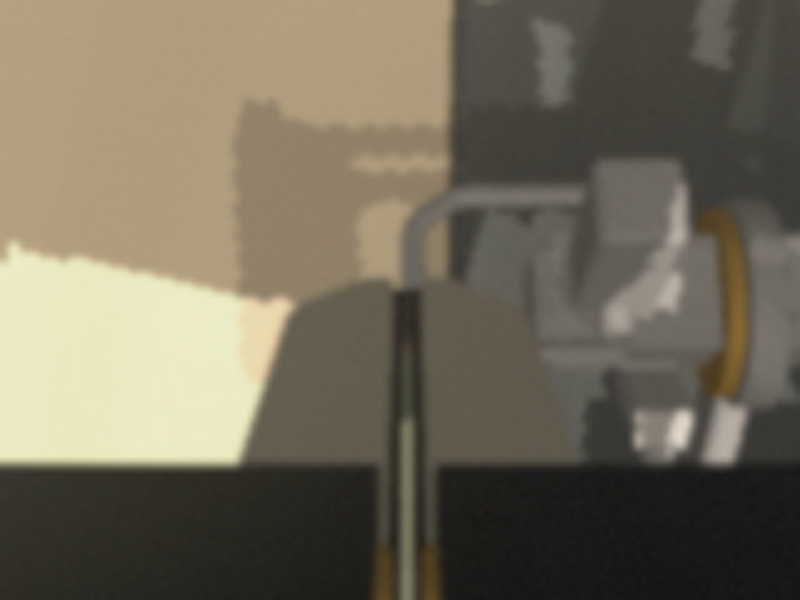

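>>> {"fn": "carry_out", "kwargs": {
  "increments": [
    {"linear":[0.001,0.02,-0.003],"yaw":0},
    {"linear":[0.0017,0.04,-0.004],"yaw":0},
    {"linear":[0.0017,0.049,-0.004],"yaw":0},
    {"linear":[0.0017,0.049,-0.004],"yaw":0}
  ]
}}

```text
t: 18.45
tool_pos: [0.4916, 0.0676, 0.1364]
orientation: [-1.559, -0.186, 0.22]
force: [-0.1, -0.2, -0.2]
opening: 0.0004
```

```bash

python3 - <<'E'
from h import *
pushgo(-.022,.003);ff()
im=robot.read_camera('wrist');crop(im,240,180,160,120,5,'w22.png')
sideview('side22.png',n=3)
E
```

```text
t 18.45 pos [0.4916 0.0676 0.1364] th 104.79 ydir [-2.190e-02 -5.000e-04 -9.998e-01] F [-0.1 -0.2 -0.2] op 0.0004 q [ 0.03 -0.07  1.86  0.    1.37 -1.8 ]
B [0.5038 0.0741 0.1169] corner rel bar in hole mm [ 3.2  1.5 12.8] delta tool [0.0193 0.029  0.    ] axis10 [ 0.0059  0.0081 -0.    ]
F hole 0.1 -0.3 -0.1 T tool [0.01 0.03 0.03]
```

View pics/w22.png

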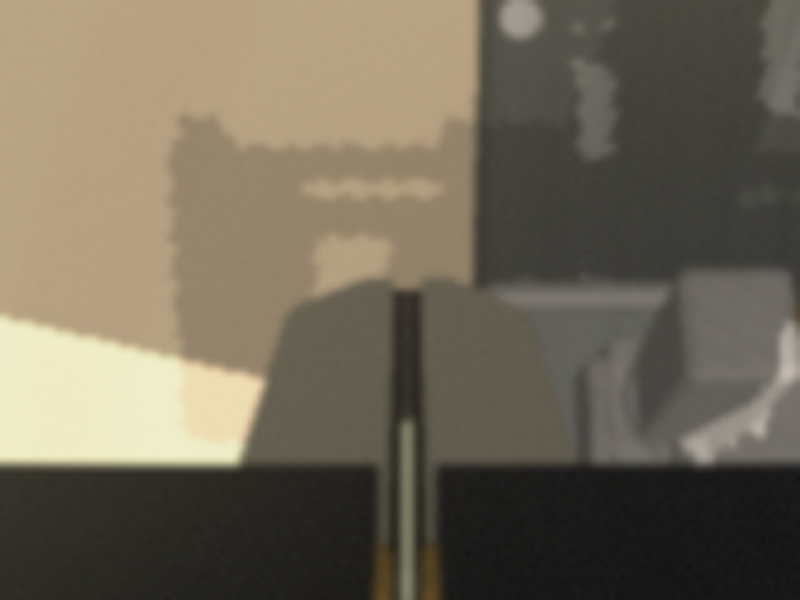

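View pics/side22.png

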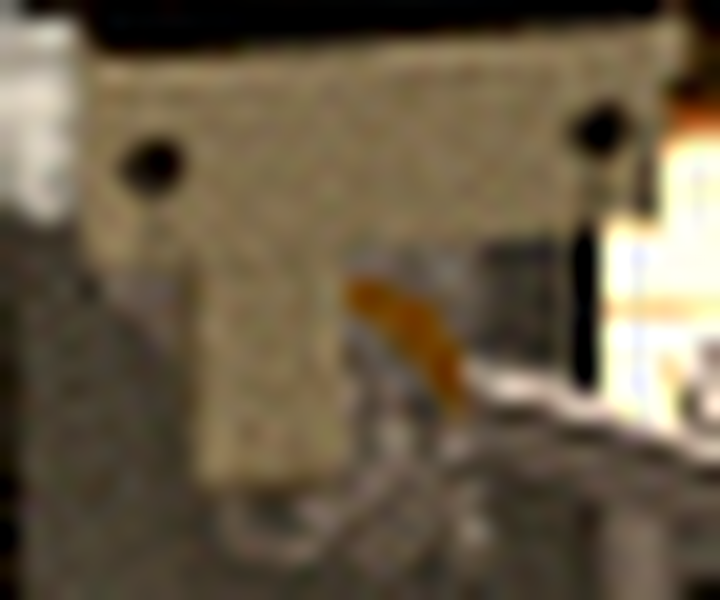

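>>> {"fn": "carry_out", "kwargs": {
  "increments": [
    {"linear":[0.004,0.006,0],"yaw":0},
    {"linear":[0.008,0.012,0],"yaw":0},
    {"linear":[0.012,0.018,0],"yaw":0},
    {"linear":[0.0155,0.023,0],"yaw":0},
    {"linear":[0.0155,0.023,0],"yaw":0}
  ]
}}

```text
t: 19.27
tool_pos: [0.5069, 0.0714, 0.1136]
orientation: [-1.559, -0.187, 0.219]
force: [-0.1, -0.6, 0.4]
opening: 0.0003
```

```bash

python3 - <<'E'
from h import *
pushgo(-.024,.003);ff()
im=robot.read_camera('wrist');crop(im,240,180,160,120,5,'w23.png')
sideview('side23.png',n=3)
E
```

```text
t 19.27 pos [0.5069 0.0714 0.1136] th 104.79 ydir [-2.060e-02 -6.000e-04 -9.998e-01] F [-0.1 -0.6  0.4] op 0.0003 q [ 0.04 -0.    1.84  0.    1.33 -1.79]
B [0.5038 0.0741 0.1169] corner rel bar in hole mm [  3.3   1.3 -14.9] delta tool [0.0043 0.0081 0.0003] axis10 [ 0.0059  0.0081 -0.    ]
F hole 0.5 0.0 0.4 T tool [-0.05  0.05 -0.02]
```

View pics/w23.png

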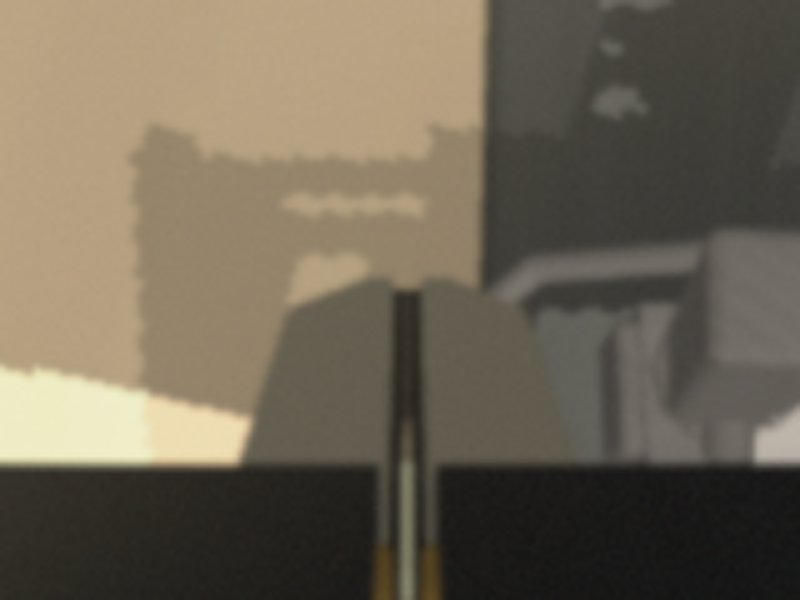

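View pics/side23.png

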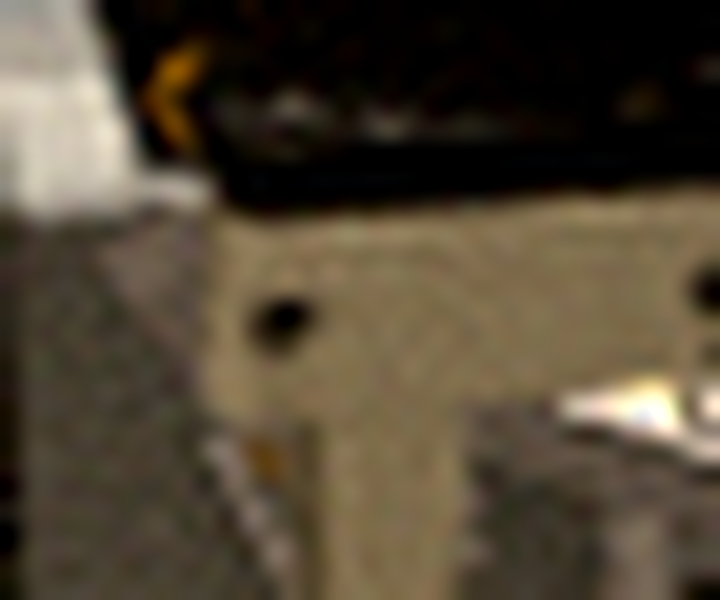

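>>> {"fn": "carry_out", "kwargs": {
  "increments": [
    {"linear":[0.002,0.003,0],"yaw":0},
    {"linear":[0.004,0.006,0],"yaw":0},
    {"linear":[0.0055,0.0085,0],"yaw":0},
    {"linear":[0.0055,0.0085,0],"yaw":0}
  ]
}}

```text
t: 19.98
tool_pos: [0.5122, 0.0728, 0.1055]
orientation: [-1.559, -0.187, 0.218]
force: [0.4, 0.5, 0.1]
opening: 0.0004
```

```bash

python3 - <<'E'
from h import *
pushgo(-.024,.003);ff()
im=robot.read_camera('wrist');crop(im,240,180,160,120,5,'w24.png')
im=robot.read_camera('scene');crop(im,230,140,90,75,8,'s24.png')
E
```

```text
t 19.98 pos [0.5122 0.0728 0.1055] th 104.79 ydir [-1.980e-02 -5.000e-04 -9.998e-01] F [0.4 0.5 0.1] op 0.0004 q [ 0.04  0.02  1.83  0.    1.31 -1.79]
B [0.5038 0.0741 0.1169] corner rel bar in hole mm [  3.4   1.2 -24.6] delta tool [-0.0013  0.0002  0.0004] axis10 [ 0.0059  0.0081 -0.    ]
F hole -0.4 0.5 -0.2 T tool [0.02 0.   0.03]
```

View pics/w24.png

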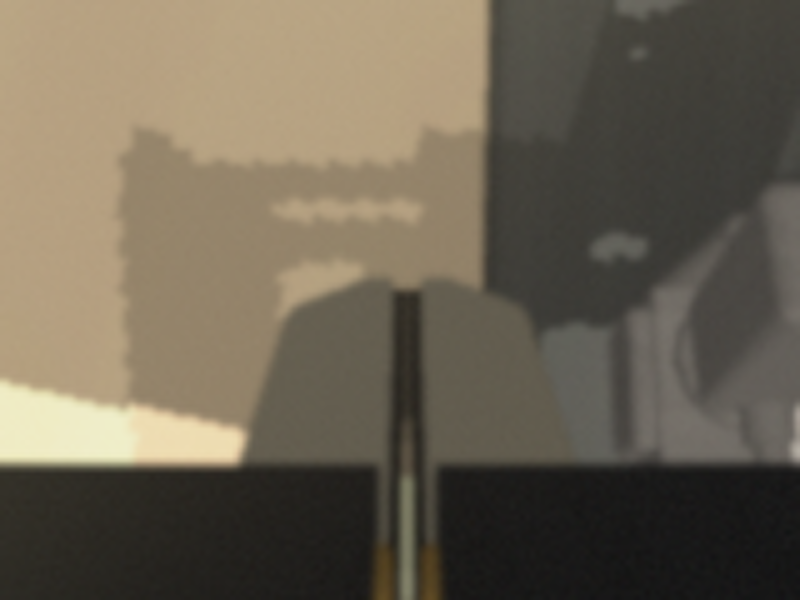

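View pics/s24.png

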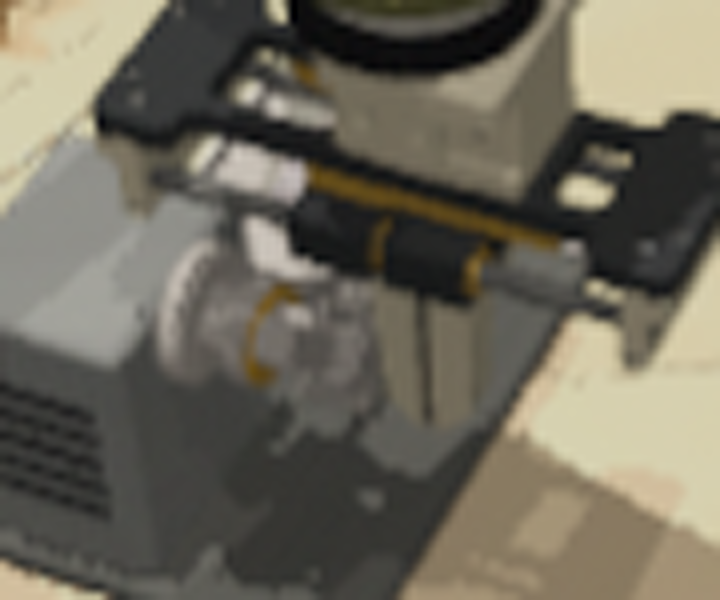

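>>> {"fn": "carry_out", "kwargs": {
  "increments": [
    {"linear":[-0.012,-0.02,-0.01],"yaw":0},
    {"linear":[-0.02,-0.05,-0.015],"yaw":0},
    {"linear":[0,-0.09,-0.015],"yaw":0},
    {"linear":[0.01,-0.12,0.01],"yaw":0},
    {"linear":[0.01,-0.125,0.02],"yaw":0}
  ]
}}

```text
t: 20.7
tool_pos: [0.5207, 0.0957, 0.2333]
orientation: [-1.559, -0.192, 0.215]
force: [-0.3, -0.5, 0.1]
opening: 0.0001
```

```bash

python3 - <<'E'
from h import *
st()
p=robot.camera_params('wrist');im=robot.read_camera('wrist');cv2.imwrite('pics/w25f.png',im);np.savez('w25.npz',**p)
u=proj(p,H+Hz*.02)[0];x0,y0=int(u[0]-70),int(u[1]-55);print(x0,y0)
crop(im,x0,y0,140,110,5,'w25.png')
sideview('side25.png',n=4)
im=robot.read_camera('scene');crop(im,230,140,90,75,8,'s25.png')
E
```

```text
t 20.7 pos [0.5207 0.0957 0.2333] th 104.84 ydir [-0.0149  0.     -0.9999] F [-0.3 -0.5  0.1] op 0.0001 q [ 0.08 -0.05  1.66  0.    1.54 -1.75]
271 121
```

View pics/w25.png

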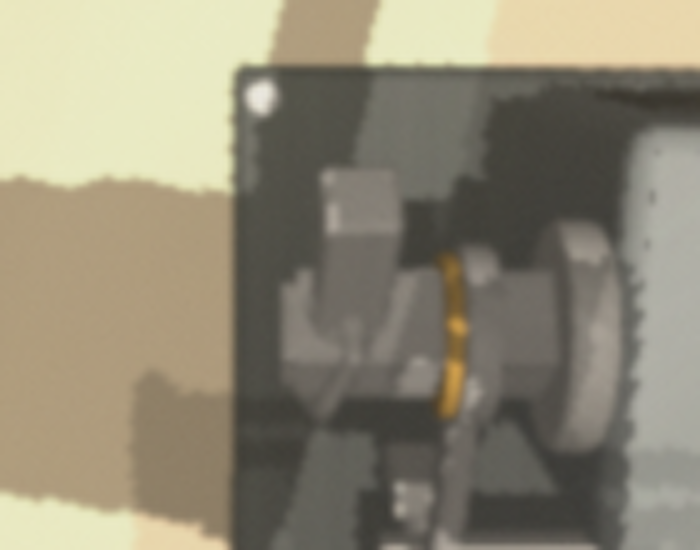

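View pics/side25.png

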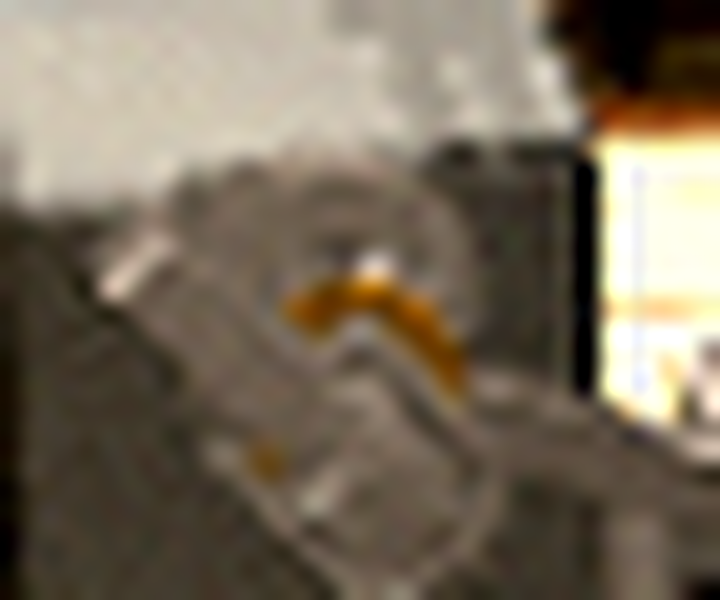

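View pics/s25.png

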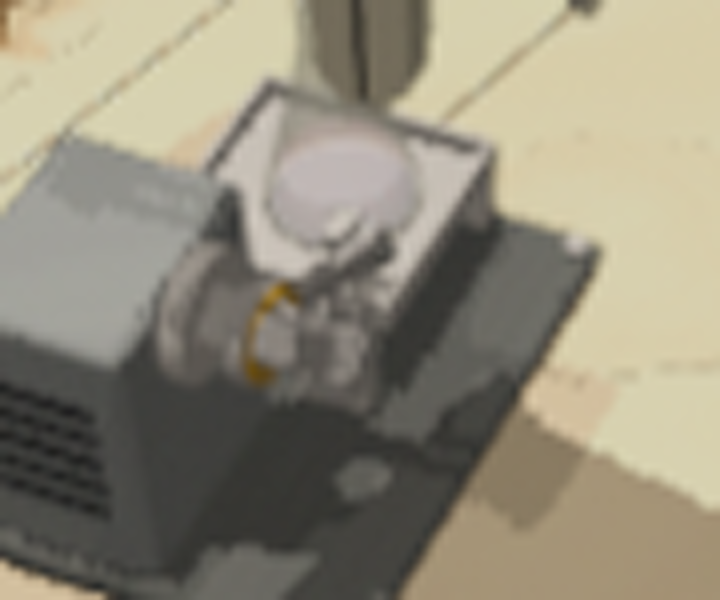

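```bash

python3 - <<'E'
from h import *
from scipy.optimize import least_squares
st()
p=dict(np.load('w25.npz'))
P=lambda X:((proj(p,X)[0]-[271,121]+.5)*5)
print('edges',P(H-.01*Hy+.005*Hx).round(1),P(H+.01*Hy+.005*Hx).round(1),'end',P(H+.013*Hx).round(1))
o=np.array([(323,172),(390,170),(329,235),(400,233)],float)
def model(q):
    Rh=np.c_[Hx,Hy,Hz]@Rn.from_rotvec(np.radians([q[0],q[1],q[2]])).as_matrix()
    oo=H+Hx*.0005*0-Hy*.0015+Hx*q[3]/1e3
    pts=[(.0066,-.0066,.042),(-.0066,-.0066,.042),(.0066,.0066,.042),(-.0066,.0066,.042)]
    return np.array([P(oo+Rh@np.array(v)) for v in pts])
r=least_squares(lambda q:np.r_[(model(q)-o).ravel()/5,q[3]*.5],[0,0,0,0]);print(r.x.round(2),r.cost);print((model(r.x)-o).round(1))
b=[-.0,-.012,0,.012]
for th in (0.69,1.0,1.25,1.38):
    print(th,[P(H-.0015*Hy+Hx*.034*np.cos(th)+Hz*(.007-.034*np.sin(th))+Hy*y).round() for y in (-.014,.014)])
print('piv',P(H-.0015*Hy+Hz*.007+Hy*.014))
im=cv2.imread('pics/w25f.png');crop(im,320,165,50,50,14,'w25z.png')
E
```

```text
t 21.0 pos [0.5182 0.0941 0.2289] th 104.78 ydir [-0.0223 -0.001  -0.9998] F [ 0.1 -0.6 -0.3] op 0.0004 q [ 0.08 -0.05  1.67  0.    1.54 -1.75]
edges [322.3 276. ] [324. 368.] end [283.4 321.5]
[ 5.32 -0.07  3.46  0.39] 0.9110893713770386
[[-3.1  0.2]
 [ 4.2 -1.6]
 [-2.8  1.4]
 [ 2.1 -0.5]]
0.69 [array([219., 280.]), array([219., 404.])]
1.0 [array([256., 293.]), array([256., 415.])]
1.25 [array([290., 300.]), array([292., 420.])]
1.38 [array([309., 302.]), array([311., 422.])]
piv [351.89618609 367.51118244]
```

View pics/w25z.png

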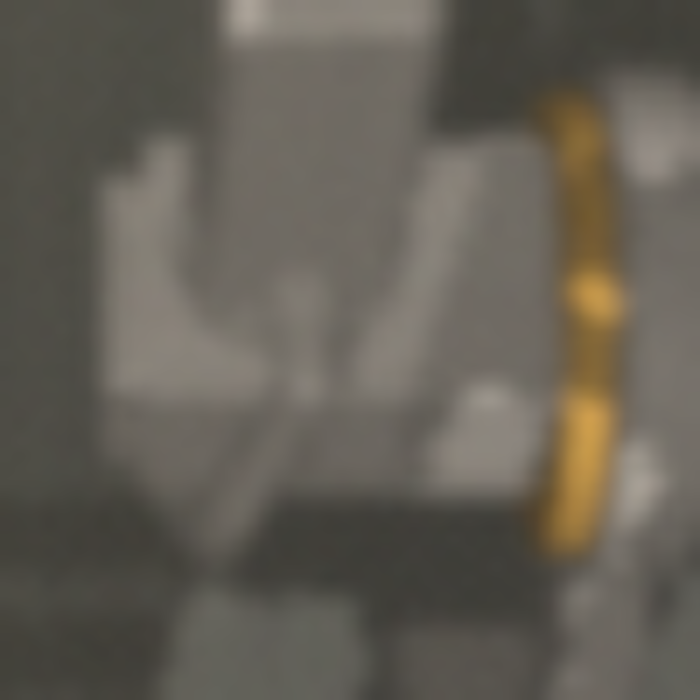

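```bash

python3 - <<'E'
from h import *
im=robot.read_camera('scene');crop(im,200,110,260,230,3,'s26.png')
st(); print(robot.close_job())
E
```

```text
t 21.05 pos [0.5184 0.0941 0.2291] th 104.76 ydir [-2.190e-02 -9.000e-04 -9.998e-01] F [-0.1 -0.6 -0.6] op 0.0004 q [ 0.08 -0.05  1.67  0.    1.54 -1.75]
the job is handed in; nothing more can be done
None
```

View pics/s26.png

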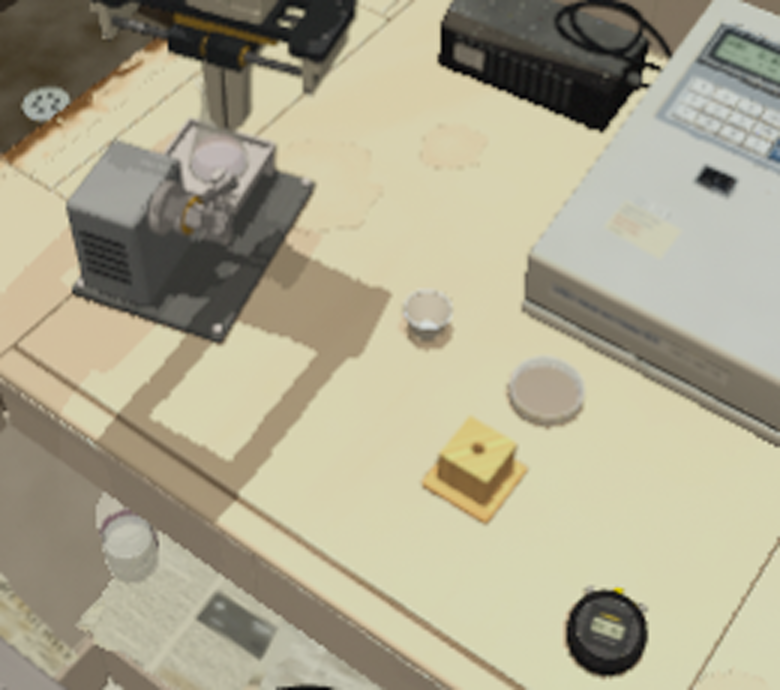

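The pin is through the cross hole with its collar on the shaft and its loop snapped shut under the shaft. I handed the job in at 21 s of the 58 s allowed; no verdict was reported.

**What I did:**
- **Tilting the pin:** I turned the pin about 35 deg in the jaws against its stand's hole, because the tool itself cannot tilt.
- **Inserting it:** The first try landed about 4 mm off on the flat. I shifted, and the pin then went in until it met about 8–17 N along the hole's axis.
- **Shutting the loop:** I let go of the pin and pushed the bar down about 27 mm with the closed fingers, until it snapped over.

**Last checks:**
- **Loop:** the arms run along the shank to below the shaft. The wrist picture puts the angle at roughly 1.3–1.4 rad, against the 1.25 needed.
- **Pin:** the image fit shows it leaning about 5 deg toward the robot and twisted about 3.5 deg. The lean limit is 8 deg, and the hole's clearance should allow only about 4 deg, so the fit disagrees slightly with that.
- **Surroundings:** the arm was clear, with wrist force below 1 N. The crucible and stopwatch looked where they started. The flask's base was in place in the last picture, but the gripper hid its neck. I did not measure the positions of these three again.

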